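Complete an alternating disc spring pack on a level arbor

TASK

One cone washer is already fixed on the arbor with its hollow side against the collar; add the two loose cone washers from the rack so that the faces alternate along the pack: the first one dome to dome with the fixed washer, then the second one hollow to hollow with the first. Finally push the pack up snug towards the collar so that no gaps are left, and leave it hanging free. Leave the flat spacer washer in its rack slot and do not knock the tools and other loose things on the bench about.

Things in the scene. Friction and masses are not known exactly. Their poses are not given: they have to be found in the camera images.
- cone_a: Loose steel cone washer: 116 mm outside diameter, 44 mm bore, 18 mm high overall, 0.4 kg. Outer 14 mm is a flat rim 9 mm thick (good to pinch), then it rises as a cone to a flat end round the bore. Origin on its axis at mid-thickness of the rim; x axis = washer's axis, towards the domed side. Rim faces at x = -4.5 (hollow side) and +4.5 mm. Starts on edge in a rack slot, axis level, origin 71 mm up.
- cone_a_dome (a point): Centre of the bore at the dome end of cone_a (a flat ring 44 to 58 mm in diameter), 13.5 mm along the washer's x axis from its origin; same axes.
- cone_b: The second loose cone washer, identical to cone_a in size, shape and axes (x axis to its domed side). It stands in another slot of the rack, facing the opposite way to cone_a. Either washer may take either place in the pack.
- cone_b_dome (a point): Centre of the bore at the dome end of cone_b, 13.5 mm along the washer's x axis from its origin; same axes.
- spacer: Flat steel spacer washer, not a cone: 116 mm outside diameter, 44 mm bore, 9 mm thick, both faces flat. Stands on edge in the remaining rack slot. Origin at its centre, x axis along its axis. It stays where it is.
- rack: Fixed plywood rack, 240 x 120 mm; origin at the centre of its underside. Slots at x = -70, 0, +70 mm hold one washer each (which one varies), standing on edge with its axis along the rack's x, free to be lifted straight up, between pairs of upright pins at y = +/-46 mm, tops 62 mm above the table. The washers' rims top out 129 mm above the table; lift by 65 mm to clear the pins.
- stand: Fixed arbor stand. Origin on the table below the collar face; x axis level along the arbor from collar to free end. Base plate 130 mm wide, 10 mm thick, from x = -80 to +120 mm; a post behind the collar as high as the arbor's axis; collar 92 mm in diameter. A third cone washer is fixed on the arbor, centred, hollow side on the collar: rim from x = 0 to 9 mm, dome end at x = 18 mm.
- arbor_seat (a point): Centre of the collar's face, on the arbor's axis, 115 mm above the table; x axis along the arbor to its free end, z up. In the finished pack, measured along this x: first added washer's origin at 31.5 mm with its dome end at 18 (towards the collar); last washer's origin at 40.5 mm with its dome end at 54 (outwards). Washers hang 5 mm below centre and slide along with a few newtons.
- arbor_tip (a point): Centre of the arbor's free end, 145 mm along the arbor from arbor_seat. The bare arbor is a level rod 34 mm in diameter, fixed at the collar end only; its last 22 mm taper to 18 mm.
- screwdriver: Screwdriver, 200 mm long, lying on the bench between the rack and the stand; bystander.
- caliper: Steel sliding caliper, 200 mm long, lying at the far side; bystander.
- mouse: Black computer mouse, 105 x 60 x 33 mm, lying between the robot and the stand; bystander. Origin at the centre of its underside.

How it is judged:
By the outcome, as a careful person would: the job done as asked, in the order asked, and still so for the second after the job is handed in, with the robot touching nothing.
It also fails if it takes over 72 s, if anything falls off the work surface, if the arm or the gripper's body presses on something with over 40 N, if the wrist force passes 120 N, or if a joint passes its speed limit or range.

ROBOT

A 7-joint arm with a two-finger parallel gripper is mounted at the origin on the work surface. World frame = base frame: x ahead of the robot, y to its left, z up, the work surface at z = 0. Lengths are in mm, angles in rad, forces in N, time in s.
With the tool pointing down it reaches from about 400 to 875 mm from the base axis. Payload 4.4 kg.
Tool frame: the origin (TCP) lies on the centre line of the jaws, within the pads' length; the fingertips stand 25 mm ahead of it and the grasp point (between the pads) lies 6 mm ahead of it; z points along the fingers, x is the direction in which the jaws open and shut, and the axes are right-handed (so a half turn about z gives the same grasp; the last joint's range is limited). The gripper opens to 85 mm and grips with 20 to 120 N. Pads are 22 mm wide; open, the fingers measure 114 mm over their backs; the gripper's body (76 mm by 85 mm) begins 54 mm behind the grasp point. The pads swing forward as they close: fully open they stand 13 mm farther back than shut.
Start: joints at [-1.287, 0.628, 0.038, 1.517, -0.027, 0.996, -0.02], TCP at [222.739, 610.659, 256.313] pointing down, gripper open.
Joint ranges: [-3.06, 3.06], [-0.37, 2.12], [-1.25, 1.32], [0.18, 2.47], [-1.1, 4.24], [0.23, 1.98], [-2.94, 2.94]. Speed limits (rad/s): [2.57, 2.57, 3.14, 3.14, 3.14, 3.14, 3.14].

INTERFACE

Orientations are given as [roll, pitch, yaw] about the fixed x, y, z axes, in that order (R = Rz(yaw) Ry(pitch) Rx(roll)).
In Python, from cell import ctrl, cams gives the robot as it stands. The module is installed in compiled form; this text tells all that it offers.
- The arm moves only by the tool step_arm, never from a script. Its arguments are lists of equal length, an entry for each row: "linear": the shift along the tool's x, y, z in mm, a list of three; "yaw": the turn about the tool's z in rad; "gripper": the opening, from -1 (shut) to 1 (fully open). A call has 1 to 8 rows; each row is the pose to reach, as a shift and turn from the pose commanded when the call began, along the tool's axes at that moment; what a row does not reach only later rows make up. A row lasts 1/12 s, in which the tool goes at most 41.7 mm and 7.16 degrees, less where a joint would pass 70% of its speed; a pose out of reach is approached as far as the arm can. A call with a gripper value outside its range is refused whole. The fingers move at their own pace and stop on an object; the grip force is fixed at half the most. Time passes only in rows, so rows that repeat a pose let the fingers close. It gives the time, the measured TCP pose, the force and the opening at its end, in the units of the state.
- ctrl.read_state(): the state, without advancing time (a new reading comes with each control period).
- cams.get_image(name): name is "side" or "top" or "wrist"; returns a dict with "frame" (384x512x3 uint8, red, green, blue), "depth" (384x512 float32, mm along the optical axis (not along the pixel's ray), 0 where there is no reading), "intrinsics" (3x3 intrinsics, pixels), "k1" (the pictures are not rectified: a ray, as slopes to the right and down, at radius r is drawn at 1 + k1 r^2 times it, then the intrinsics apply), "cam_to_world" (4x4, takes a point from camera to world coordinates). Camera axes: x right, y down, z forward; pixel columns grow to the right and rows downward; lengths in mm; the calibration is good to about 2 mm. A picture is of the moment at which its call begins.
- ctrl.finish_job(): hands the job in, once; it reports no verdict.
Trained networks look in the newest picture that a camera, given by its name, has taken for a name from the list of things; names that differ only in an ending like _2 or _b are one class to them, and where a whole thing is asked for, a point or a joint stands for the part that bears it (a point fixed in the world has none). Each returns a list of dicts, best first, with "conf" (0 to 1); they miss things now and then, are a little off and sometimes report something else, mostly with a low value. They report only what shows in the picture. A call takes as long as a camera call.
- cams.regions_of(camera, name): "pixels" (384x512 bool, what is visible of it) and "pixel" ([column, row] in pixels, amid what is visible of it).
The state is a dict: "clock": time; "qpos": joint angles; "qd": joint speeds; "tau": joint torques, N m; "eef_pos": TCP position; "tool_rot": TCP orientation; "force": force on the tool from outside, world axes, zero at the start; "torque": the same for the moment, N m; "width": finger opening in mm.
Only numpy, scipy, OpenCV 4.12 (cv2) and the standard library are available. Lean on these libraries where they do the work, as an engineer would, in place of code of your own. Each camera call takes 0.05 s, during which the arm holds its last target.

## Working session

There is one attempt and no reset: what is moved stays moved. The work goes in short steps, Python scripts to look and compute and a tool call to move; the robot and the scene stay as the last step left them, time stands still between calls to the robot, and variables do not carry over. Pictures are saved under pics/ and viewed, and the job is handed in when it is done.

Besides the shell and the picture viewer there is one more tool, called as name(argument=value, ...), one argument or row to a line, values as JSON. step_arm: Moves the arm, as the interface text tells. Its arguments: {"type":"object","properties":{"linear":{"type":"array"},"yaw":{"type":"array"},"gripper":{"type":"array"}},"required":["linear","yaw","gripper"]}

```bash
mkdir -p pics; ls; cat > h.py <<'E'
import numpy as np, cv2
from cell import ctrl, cams
def get(n):
    return cams.get_image(n)
def cloud(im):
    K=im["intrinsics"];k1=im["k1"];d=im["depth"];h,w=d.shape
    u,v=np.meshgrid(np.arange(w),np.arange(h))
    D=np.array([k1,0,0,0,0],float)
    p=cv2.undistortPoints(np.stack([u,v],-1).reshape(-1,1,2).astype(float),np.array(K,float),D).reshape(h,w,2)
    P=np.dstack([p[...,0]*d,p[...,1]*d,d])
    T=np.array(im["cam_to_world"])
    W=P@T[:3,:3].T+T[:3,3]
    W[d<=0]=np.nan
    return W
def proj(im,pts):
    T=np.linalg.inv(np.array(im["cam_to_world"]))
    P=np.atleast_2d(pts)@T[:3,:3].T+T[:3,3]
    s=P[:,:2]/P[:,2:]; r2=(s**2).sum(1,keepdims=True); s=s*(1+im["k1"]*r2)
    K=im["intrinsics"]; return np.c_[s[:,0]*K[0][0]+K[0][2], s[:,1]*K[1][1]+K[1][2]]
def save(im,name): cv2.imwrite("pics/"+name+".png",cv2.cvtColor(im["frame"],cv2.COLOR_RGB2BGR))
E
python3 - <<'E'
from h import *
np.set_printoptions(precision=3,suppress=True)
s=ctrl.read_state()
for k in s: print(k,s[k])
fr=[]
for n in ["side","top","wrist"]:
    im=get(n); save(im,n+"0"); np.save(n+"0.npy",cloud(im)); fr.append(im)
    print(n,im["k1"],im["intrinsics"],im["cam_to_world"])
E
```

```text
pics
clock 0.0
qpos [-1.287  0.629  0.038  1.518 -0.027  0.996 -0.02 ]
qd [ 0.001 -0.001  0.001  0.    -0.001  0.004 -0.001]
tau [ -0.    -56.341   1.226 -19.343   0.011   0.01    0.   ]
eef_pos [222.522 610.122 255.386]
tool_rot [3.142 0.002 1.221]
force [-0.69   0.438 -0.039]
torque [ 0.048  0.025 -0.035]
width 85.3769628904932
side 0.01889874314491328 [[477.295   0.    260.793]
 [  0.    477.295 189.233]
 [  0.      0.      1.   ]] [[   0.741   -0.444    0.504   21.663]
 [  -0.672   -0.479    0.566 -553.463]
 [  -0.01    -0.757   -0.653  787.531]
 [   0.       0.       0.       1.   ]]
top -0.1551149767172388 [[435.96    0.    254.867]
 [  0.    435.96  188.142]
 [  0.      0.      1.   ]] [[ -0.012  -0.999   0.038 485.405]
 [ -1.      0.011  -0.01   54.173]
 [  0.009  -0.038  -0.999 934.958]
 [  0.      0.      0.      1.   ]]
wrist -0.0040886590749602165 [[285.011   0.    253.772]
 [  0.    285.011 190.916]
 [  0.      0.      1.   ]] [[  0.343   0.906   0.248 160.009]
 [  0.939  -0.33   -0.093 633.184]
 [ -0.002   0.265  -0.964 373.57 ]
 [  0.      0.      0.      1.   ]]
```

View pics/side0.png

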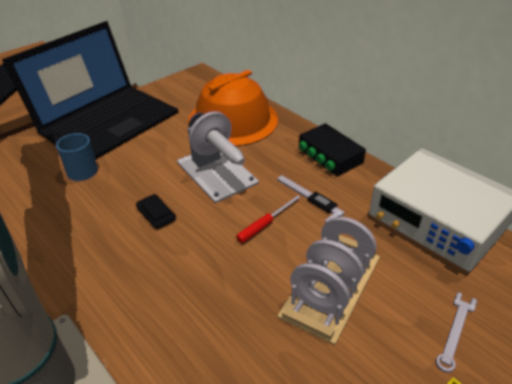

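View pics/top0.png

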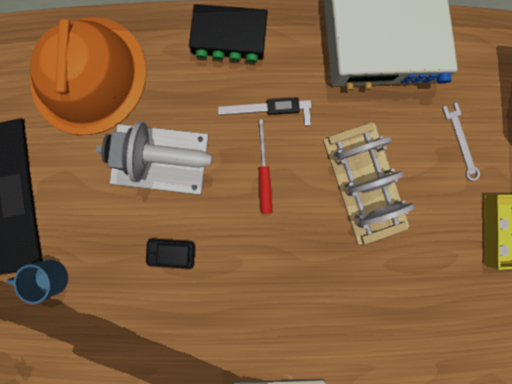

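View pics/wrist0.png

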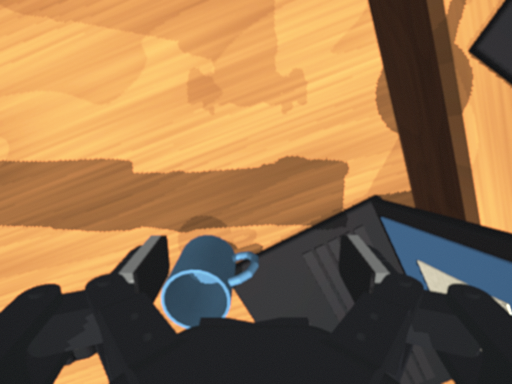

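```bash
python3 - <<'E'
from h import *
np.set_printoptions(precision=1,suppress=True)
s=ctrl.read_state(); print(s["clock"])
for n in ["side","top"]:
    im=get(n); W=cloud(im)
    vis=im["frame"][...,::-1].copy()
    for name in ["cone_a","spacer","rack","stand","screwdriver","caliper","mouse"]:
        for r in cams.regions_of(n,name)[:4]:
            m=r["pixels"]; P=W[m]; P=P[~np.isnan(P[:,0])]
            print(n,name,round(r["conf"],2),np.array(r["pixel"]),m.sum(),np.median(P,0),P.min(0),P.max(0))
            if name in("cone_a","spacer"):
                np.save(f"m_{n}_{name}_{int(r['pixel'][0])}.npy",P)
    roi=(slice(80,260),slice(80,440)) if n=="top" else (slice(90,350),slice(160,400))
    c=im["frame"][roi][...,::-1]
    cv2.imwrite(f"pics/{n}_crop.png",cv2.resize(c,None,fx=2.2,fy=2.2,interpolation=cv2.INTER_CUBIC))
E
```

```text
0.15
side cone_a 0.64 [317. 288.] 1932 [ 462.8 -215.5   75.4] [ 440.9 -270.1    6.8] [ 532.8 -161.   133.3]
side cone_a 0.56 [335.3 261.2] 1516 [ 524.5 -204.8   96.4] [ 464.1 -258.5    8.3] [ 623.1 -137.   130.6]
side spacer 0.81 [356.9 230.7] 1324 [ 596.4 -183.    93.5] [ 528.8 -239.2    0. ] [713.  -65.  131.3]
side rack 0.96 [326.  313.9] 2645 [ 454.4 -225.2   11.6] [ 397.8 -285.6    2.2] [ 654.8 -126.    85. ]
side stand 0.7 [319.9 289.8] 1999 [ 463.1 -215.3   74.1] [ 438.2 -270.1    6. ] [ 540.9 -160.5  133.3]
side stand 0.58 [216.5 159.5] 4148 [571.3 256.9  21.6] [509.9 128.9  -0.3] [697.7 379.7 175.7]
side screwdriver 0.88 [253.8 227.7] 482 [513.4  20.4  23. ] [466.4  10.8  -1. ] [593.1  56.3  31.1]
side caliper 0.69 [316.9 196.1] 754 [690.5  -3.2  10.7] [658.4 -74.3  -1.9] [725.5 134.9  19.4]
side mouse 0.66 [155.3 211. ] 787 [375.6 210.5  29.6] [351.3 175.6   7.6] [409.5 277.6  39.1]
top spacer 0.72 [364.6 149.2] 364 [ 591.7 -166.5  115.3] [ 573.7 -246.4   -1.9] [ 618.3 -119.4  129.8]
top stand 0.82 [155.3 154.8] 5999 [575.3 247.8 104.5] [511.2 128.6  -3.4] [666.5 381.  176.3]
top stand 0.19 [276.3 105.2] 1094 [693.4  -4.3  10. ] [655.9 -76.6  -2.3] [717.2 120.5  18.5]
top screwdriver 0.89 [260.7 183.7] 791 [528.   26.8  21.4] [464.8   8.5  -3.2] [663.7  38.5  29.4]
top caliper 0.82 [278.5 105.1] 1182 [693.5  -4.3   9.4] [655.9 -76.6  -3.2] [721.5 120.5  18.5]
top mouse 0.86 [169.2 254.9] 1387 [385.6 223.   28.7] [352.2 172.6  -3. ] [416.7 281.7  39.3]
top mouse 0.66 [378.7 183.7] 576 [ 522.9 -191.8  103.7] [ 505.7 -262.4    0.8] [ 552.4 -140.5  132.1]
```

View pics/top_crop.png

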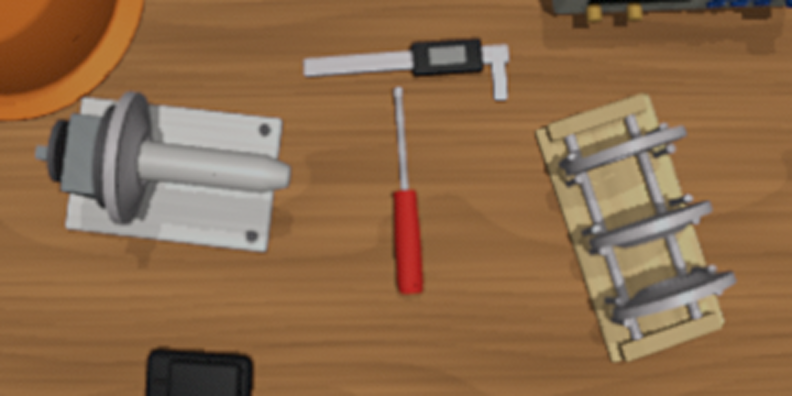

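View pics/side_crop.png

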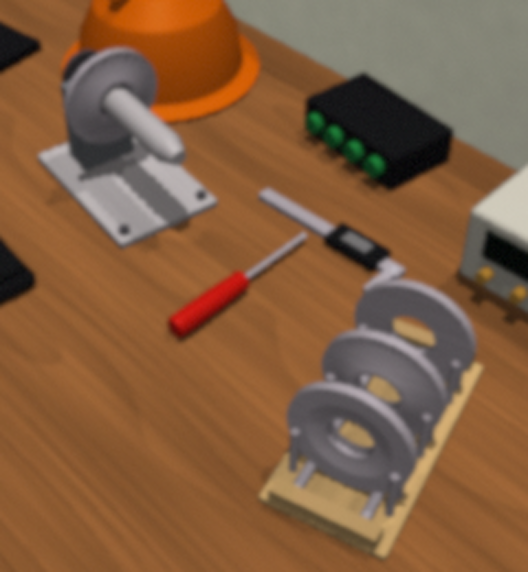

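```bash
python3 - <<'E'
from h import *
np.set_printoptions(precision=2,suppress=True)
for n in ["top","side"]:
    W=np.load(n+"0.npy"); P=W.reshape(-1,3); P=P[~np.isnan(P[:,0])]
    R=P[(P[:,1]<-110)&(P[:,1]>-290)&(P[:,0]>400)&(P[:,0]<650)]
    # rim tops
    T=R[R[:,2]>118]
    d0=np.array([0.96,0.28]);
    # cluster by x' 
    best=None
    for a in np.radians(np.arange(-30,60,0.5)):
        d=np.array([np.cos(a),np.sin(a)])
        s=T[:,:2]@d; h=np.histogram(s,bins=np.arange(s.min(),s.max()+3,3))[0]; sc=(h.astype(float)**2).sum()
        if best is None or sc>best[0]: best=(sc,a)
    a=best[1]; d=np.array([np.cos(a),np.sin(a)]); nrm=np.array([-d[1],d[0]])
    print(n,"axis deg",np.degrees(a),len(T))
    s=T[:,:2]@d; h,e=np.histogram(s,bins=np.arange(s.min(),s.max()+4,4)); print(e); print(h)
    lab=cv2.kmeans(s.astype(np.float32)[:,None],3,None,(3,100,0.01),5,0)
    for k in range(3):
        m=lab[1].ravel()==k; Q=T[m]; t=Q[:,:2]@nrm
        print(" washer",Q[:,:2].mean(0),"s",np.percentile(s[m],[2,50,98]),"t",t.min(),t.max(),"z",np.percentile(Q[:,2],[50,95]))
        # profile: per radius
        M=R[(abs(R[:,:2]@d-s[m].mean())<30)&(R[:,2]>20)]
        tc=(t.min()+t.max())/2
        rr=np.hypot(M[:,:2]@nrm-tc,M[:,2]-71); ss=M[:,:2]@d-s[m].mean()
        for lo in range(20,60,6):
            q=(rr>=lo)&(rr<lo+6)
            if q.sum()>5: print("   r",lo,q.sum(),np.percentile(ss[q],[5,25,50,75,95]))
E
```

```text
top axis deg 17.5 483
[372.92 376.92 380.92 384.92 388.92 392.92 396.92 400.92 404.92 408.92
 412.92 416.92 420.92 424.92 428.92 432.92 436.92 440.92 444.92 448.92
 452.92 456.92 460.92 464.92 468.92 472.92 476.92 480.92 484.92 488.92
 492.92 496.92 500.92 504.92 508.92 512.92 516.92 520.92]
[66 62 36  0  0  0  0  0  0  0  0  0  0  0  0  0 41 65 62  0  0  0  0  0
  0  0  0  0  0  0  0  0  0  0 29 68 54]
 washer [ 464.1  -214.78] s [373.26 378.03 382.31] t -377.60316988200293 -312.15417050098046 z [125.05 128.8 ]
   r 20 47 [ 9.05 10.35 11.49 12.18 12.76]
   r 26 58 [ 9.19 10.64 11.51 12.22 12.65]
   r 32 78 [ 6.02  7.33  8.56  9.46 10.54]
   r 38 95 [3.59 4.3  5.18 6.29 7.89]
   r 44 65 [-14.16   2.88   3.95   7.34  10.95]
   r 50 141 [-5.11 -1.68  1.76  3.8  11.19]
   r 56 302 [-25.33  -3.2    0.42   3.74  24.67]
 washer [ 526.14 -193.91] s [438.91 443.38 447.96] t -378.8713532213037 -311.45750542760004 z [125.01 128.85]
   r 26 36 [-13.15 -12.57 -11.87 -10.64   2.66]
   r 32 100 [-11.05  -9.34  -8.02   3.55   4.69]
   r 38 65 [-7.15 -6.36  4.51  5.47 10.13]
   r 44 63 [-10.84  -1.3
[... 1615 characters left out ...]
[-3.24 -1.68 -0.1   0.79  2.14]
   r 32 243 [-5.15 -3.68 -2.17 -0.48  0.93]
   r 38 284 [-6.6  -4.97 -3.38 -1.67 -0.29]
   r 44 339 [-14.15  -5.83  -3.83  -1.7   -0.41]
   r 50 352 [-15.05  -5.97  -3.46  -1.27   0.31]
   r 56 459 [-23.22  -6.43  -0.89   2.71   6.72]
 washer [ 526.33 -195.99] s [455.17 459.53 467.48] t -352.82531357531286 -286.36565679259206 z [124.83 129.67]
   r 20 125 [-12.63 -10.59  -8.8   -0.38   3.  ]
   r 26 139 [-12.27 -11.27 -10.18  -8.73  -6.97]
   r 32 203 [-10.8   -8.74  -7.18  -5.41  -3.02]
   r 38 241 [-7.54 -5.25 -3.7  -1.45  0.29]
   r 44 236 [-7.87 -4.43 -2.69 -0.26  1.5 ]
   r 50 254 [-7.8  -4.53 -1.95  0.45  2.62]
   r 56 317 [-6.27 -2.11  0.93  3.95  7.45]
```

```bash
python3 - <<'E'
from h import *
np.set_printoptions(precision=2,suppress=True)
for n in ["top","side"]:
    W=np.load(n+"0.npy"); P=W.reshape(-1,3); P=P[~np.isnan(P[:,0])]
    R=P[(P[:,1]<380)&(P[:,1]>110)&(P[:,0]>500)&(P[:,0]<690)]
    A=R[(R[:,2]>100)&(R[:,2]<140)&(R[:,1]<265)]
    print(n,len(A),"tip y",np.percentile(A[:,1],[0,1,3]),A.max(0),)
    # fit cylinder r17 upper surface: axis through (x=a+b*y, z=c+e*y), least squares
    from scipy.optimize import least_squares
    Q=A[(A[:,1]>165)&(A[:,1]<255)]
    def f(p):
        dx=Q[:,0]-(p[0]+p[1]*(Q[:,1]-210)); dz=Q[:,2]-(p[2]+p[3]*(Q[:,1]-210))
        return np.hypot(dx,dz)-17
    r=least_squares(f,[np.median(Q[:,0]),0,115,0],loss='soft_l1'); print("x at y=210, slope, z, slope",r.x,np.degrees(np.arctan(r.x[1])),np.sqrt(2*r.cost/len(Q)))
    # fixed washer rim tops
    B=R[(R[:,2]>165)]
    print("rim top",len(B),B.mean(0),B.min(0),B.max(0))
    d=np.array([-r.x[1],-1.0]);d/=np.linalg.norm(d)
    s=(R[:,:2]-[r.x[0],210])@d
    C=s[(R[:,2]>150)]; print("rim s (along arbor)",np.percentile(C,[1,5,25,50,75,95,99]))
    C=s[(R[:,2]>100)&(R[:,2]<132)&(s>0)]; print("tip s",np.percentile(C,[95,98,99,100]))
    print("base s", np.percentile(s[(abs(R[:,2]-10)<3)],[0.5,99.5]))
    lat=(R[:,:2]-[r.x[0],210])@np.array([-d[1],d[0]])
    print("base lat", np.percentile(lat[(abs(R[:,2]-10)<3)],[0.5,99.5]))
    q=(R[:,2]>140)&(R[:,2]<150)&(s>-80)
    print("fixed lat at z145",np.percentile(lat[q],[0,1,50,99,100]))
    print("d",d)
E
```

```text
top 1402 tip y [128.13 130.24 135.06] [644.33 264.61 139.97]
x at y=210, slope, z, slope [581.32   0.15 115.06   0.01] 8.597591684405103 1.5722141356517578
rim top 186 [588.47 267.35 170.23] [556.62 260.38 165.05] [617.87 274.91 175.66]
rim s (along arbor) [-75.91 -74.38 -67.19 -57.76 -53.99 -50.95 -48.75]
tip s [77.08 80.28 81.43 81.87]
base s [-176.58   58.33]
base lat [-67.04  89.98]
fixed lat at z145 [-54.36 -53.55  -7.8   48.56  49.64]
d [-0.15 -0.99]
side 846 tip y [129.67 130.39 132.11] [645.91 264.77 140.  ]
x at y=210, slope, z, slope [581.25   0.16 117.19   0.02] 8.92008189961833 1.530544251156714
rim top 111 [585.93 268.51 170.3 ] [555.15 259.5  165.23] [621.04 279.47 175.86]
rim s (along arbor) [-66.08 -63.56 -58.28 -56.45 -54.85 -51.88 -48.98]
tip s [79.51 80.53 80.64 82.08]
base s [-140.76   76.46]
base lat [-68.26 116.36]
fixed lat at z145 [-54.52 -53.29 -10.98  46.06  47.53]
d [-0.16 -0.99]
```

```bash
python3 - <<'E'
from h import *
from scipy.optimize import least_squares
np.set_printoptions(precision=2,suppress=True)
for n in ["top","side"]:
    W=np.load(n+"0.npy"); P=W.reshape(-1,3); P=P[~np.isnan(P[:,0])]
    Q=P[(P[:,1]<240)&(P[:,1]>155)&(P[:,0]>550)&(P[:,0]<615)&(P[:,2]>105)&(P[:,2]<150)]
    def f(p):
        dx=(Q[:,0]-(p[0]+p[1]*(Q[:,1]-200)))*np.cos(np.arctan(p[1])); dz=Q[:,2]-p[2]
        return np.hypot(dx,dz)-17
    for it in range(4):
        r=least_squares(f,[np.median(Q[:,0]),0.1,115],loss='soft_l1'); e=f(r.x); Q=Q[abs(e)<3]
    print(n,len(Q),r.x,np.degrees(np.arctan(r.x[1])),e.std())
    for y in range(130,260,10):
        q=P[(abs(P[:,1]-y)<5)&(P[:,0]>550)&(P[:,0]<615)&(P[:,2]>118)]
        if len(q)>3: print(y,len(q),q[:,0].min(),q[:,0].max(),q[:,0].mean(),q[:,2].max())
    d=np.array([-r.x[1],-1.0]);d/=np.linalg.norm(d); l=np.array([-d[1],d[0]])
    c=np.array([r.x[0],200]);R=P[(P[:,1]<380)&(P[:,1]>110)&(P[:,0]>500)&(P[:,0]<690)]
    s=(R[:,:2]-c)@d; lat=(R[:,:2]-c)@l
    q=(R[:,2]>158)&(s<-20)&(abs(lat)<60)
    print("rim s",np.percentile(s[q],[1,5,25,50,75,95,99]),"lat",lat[q].mean())
    q=(R[:,2]>105)&(R[:,2]<132)&(abs(lat)<17)&(s>0)
    print("tip s",np.percentile(s[q],[99,100]))
    q=abs(R[:,2]-10)<4
    h=(abs(s)<30)&q; print("lat",np.percentile(lat[h],[1,99])); h=(abs(lat)<60)&q; print("s",np.percentile(s[h],[1,99]))
E
```

```text
top 800 [579.66   0.13 114.9 ] 7.434678644006177 1.0761085624821045
130 31 562.3353585493796 581.3319848843976 570.9264496570119 126.11186744201689
140 83 558.6527011591974 586.926628159692 571.6166124003583 130.65070303679101
150 96 556.9726878832375 589.0983485583447 572.5749367733811 133.8904509945711
160 92 558.6695070320478 590.9877304374484 573.9619707014517 134.53100991083238
170 94 558.8582823802363 591.0269601534698 574.373565640509 134.68590485151367
180 95 561.0079114475279 593.3713001618853 576.6127643040983 136.0541551081618
190 94 561.207558089601 595.5161722074929 577.4489449953791 134.04053339483528
200 90 563.1928434130746 595.4093722058942 578.8096725431717 133.2494843683395
210 100 563.4081894441999 597.6536901746967 579.7874287016872 134.71910826407134
220 91 565.4222032396589 597.5645521923433 580.7260112271373 133.85749867589254
230 94 567.4058986854175 599.9912927935774 582.995746970132 134.23079278274656
240 91 567.6845764562383 602.1737790171447 583.8630567096128 134.0878985201325
250 153 569.4685366200517 614.9232618808605 591.0298071072207 146.9147988948501
[... 683 characters left out ...]
682
190 42 559.9603717500391 589.0737538790789 571.3537236500456 135.60611506668363
200 37 561.1467764532115 589.3793273820921 572.8607858301074 136.71043115223108
210 35 562.1476616739851 595.5834665504785 574.5864960201164 135.63225195278926
220 36 565.0570503750433 590.3384009619995 574.8080079581239 134.66106318990353
230 37 565.5506379065947 593.4063519161235 577.4017254777937 135.16376284939417
240 34 566.6094577279458 596.4043880980848 578.4057170366914 135.7527437707124
250 59 567.227848639305 614.4904652532433 590.3424671036522 150.1272631240971
rim s [-76.19 -74.93 -69.13 -67.48 -66.03 -64.31 -62.69] lat -3.882175653598506
tip s [70.61 71.75]
lat [-65.24  62.91]
s [-148.97   45.46]
```

```bash
cat > plan.py <<'E'
# python3 plan.py x y z yawdeg : prints tool-axis shift from tracked commanded pose, and commits it
import sys, json, os, math, numpy as np
F="cmd.json"
c=json.load(open(F)) if os.path.exists(F) else [222.739,610.659,256.313,1.221]
for t in [list(map(float,a.split(","))) for a in sys.argv[1:]]:
    x,y,z,yd=t; yaw=c[3]; co,si=math.cos(yaw),math.sin(yaw)
    dx,dy,dz=x-c[0],y-c[1],z-c[2]
    lx=round((co*dx+si*dy)*2)/2; ly=round((si*dx-co*dy)*2)/2; lz=round(-dz*2)/2
    dyaw=round(-(math.radians(yd)-yaw),2)
    print("lin",[lx,ly,lz],"yaw",dyaw,"dist rows %.1f rot rows %.1f"%(np.linalg.norm([lx,ly,lz])/41.7,abs(math.degrees(dyaw))/7.16))
    c=[c[0]+co*lx+si*ly,c[1]+si*lx-co*ly,c[2]-lz,yaw-dyaw]
json.dump(c,open(F,"w")); print("cmd",np.round(c,2),math.degrees(c[3]))
E
python3 plan.py 400,360,260,45 450,60,260,17.8 464,-215,240,17.8
```

```text
lin [-174.5, 252.5, -3.5] yaw 0.44 dist rows 7.4 rot rows 3.5
lin [-176.0, 248.5, 0.0] yaw 0.47 dist rows 7.3 rot rows 3.8
lin [-71.0, 266.0, 20.0] yaw 0.0 dist rows 6.6 rot rows 0.0
cmd [ 4.6390e+02 -2.1516e+02  2.3981e+02  3.1000e-01] 17.81898742856861
```

step_arm(
  linear=[
    [-174.5,252.5,-3.5],
    [-174.5,252.5,-3.5],
    [-174.5,252.5,-3.5],
    [-174.5,252.5,-3.5],
    [-174.5,252.5,-3.5],
    [-174.5,252.5,-3.5],
    [-174.5,252.5,-3.5],
    [-174.5,252.5,-3.5],
  ],
  yaw=[0.44,0.44,0.44,0.44,0.44,0.44,0.44,0.44],
  gripper=[0,0,0,0,0,0,0,0],
)

```text
clock: 1.62
eef_pos: [404.3, 353.8, 260.3]
tool_rot: [3.138, 0.0, 0.773]
force: [-1.0, -0.3, 0.3]
width: 42.7
```

```bash
python3 - <<'E'
from h import *
s=ctrl.read_state(); print(s["clock"],s["eef_pos"],s["tool_rot"],s["qd"],s["qpos"])
E
```

```text
1.6167 [404.29761162 353.83354899 260.33956496] [3.13759646e+00 1.74564228e-04 7.73123416e-01] [ 0.27867728 -0.02145637 -0.04019587  0.03223221 -0.03412641 -0.02413589
  0.28075303] [-0.89243755  0.466528    0.17331153  1.83157245 -0.0979232   0.85194071
  0.1003937 ]
```

step_arm(
  linear=[
    [0,0,0],
  ],
  yaw=[0],
  gripper=[0],
)

```text
clock: 1.7
eef_pos: [403.8, 355.2, 260.3]
tool_rot: [3.139, -0.0, 0.772]
force: [-0.2, 0.6, 0.2]
width: 42.9
```

step_arm(
  linear=[
    [0,0,0],
    [0,0,0],
  ],
  yaw=[0,0],
  gripper=[0,0],
)

```text
clock: 1.87
eef_pos: [399.3, 361.6, 259.9]
tool_rot: [-3.14, -0.0, 0.783]
force: [0.6, -0.1, -0.2]
width: 42.7
```

step_arm(
  linear=[
    [-176,248.5,0],
    [-176,248.5,0],
    [-176,248.5,0],
    [-176,248.5,0],
    [-176,248.5,0],
    [-176,248.5,0],
    [-176,248.5,0],
    [-176,248.5,0],
  ],
  yaw=[0.47,0.47,0.47,0.47,0.47,0.47,0.47,0.47],
  gripper=[0,0,0,0,0,0,0,0],
)

```text
clock: 2.53
eef_pos: [450.7, 55.4, 260.2]
tool_rot: [3.139, -0.001, 0.307]
force: [0.5, -0.1, 0.5]
width: 42.5
```

step_arm(
  linear=[
    [-71,266,20],
    [-71,266,20],
    [-71,266,20],
    [-71,266,20],
    [-71,266,20],
    [-71,266,20],
    [-71,266,20],
    [-71,266,20],
  ],
  yaw=[0,0,0,0,0,0,0,0],
  gripper=[-0.2,-0.2,-0.2,-0.2,-0.2,-0.2,-0.2,-0.2],
)

```text
clock: 3.2
eef_pos: [464.4, -220.5, 239.7]
tool_rot: [3.137, 0.0, 0.306]
force: [0.1, -0.4, -0.1]
width: 34.1
```

step_arm(
  linear=[
    [0,0,0],
    [0,0,0],
    [0,0,0],
    [0,0,0],
  ],
  yaw=[0,0,0,0],
  gripper=[-0.2,-0.2,-0.2,-0.2],
)

```text
clock: 3.53
eef_pos: [464.5, -213.0, 239.8]
tool_rot: [-3.141, -0.0, 0.315]
force: [1.4, 0.3, -0.3]
width: 34.2
```

```bash
python3 - <<'E'
from h import *
np.set_printoptions(precision=2,suppress=True)
im=get("wrist"); save(im,"wrist1"); np.save("wrist1.npy",cloud(im))
s=ctrl.read_state(); print(s["clock"],s["eef_pos"],s["tool_rot"],s["qpos"],s["width"])
im=get("top"); save(im,"top1")
E
```

```text
3.5833 [ 464.42 -213.36  239.87] [-3.14 -0.    0.31] [ 0.14  0.47  0.34  1.93 -0.22  0.78  0.91] 34.10312666522519
```

View pics/wrist1.png

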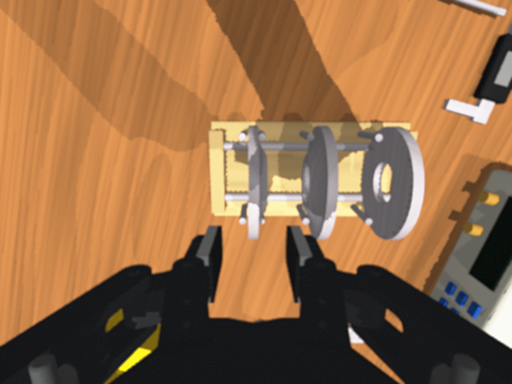

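View pics/top1.png

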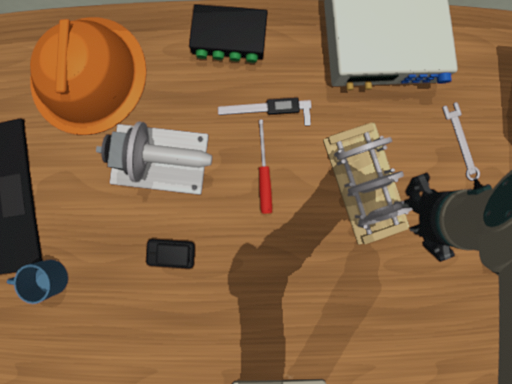

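```bash
cat > rk.py <<'E'
from h import *
import sys
np.set_printoptions(precision=2,suppress=True)
def rk(W,a=17.8,zmin=112,zc=71,lim=((400,650),(-290,-110))):
    P=W.reshape(-1,3); P=P[~np.isnan(P[:,0])]
    (x0,x1),(y0,y1)=lim
    T=P[(P[:,0]>x0)&(P[:,0]<x1)&(P[:,1]>y0)&(P[:,1]<y1)&(P[:,2]>zmin)&(P[:,2]<135)]
    a=np.radians(a); d=np.array([np.cos(a),np.sin(a)]); n=np.array([-d[1],d[0]])
    s=T[:,:2]@d; t=T[:,:2]@n
    for lo,hi in ((360,400),(425,465),(495,535)):
        m=(s>lo)&(s<hi)
        if m.sum()<20: continue
        # extent and slope of s vs t ; rim outer edge only z>...
        A=np.polyfit(t[m],s[m],1)
        r=np.percentile(s[m],[2,98]); tr=np.percentile(t[m],[1,99])
        c=d*r.mean()+n*tr.mean()
        print(m.sum(),"s",r,"t",tr,"slope deg",np.degrees(np.arctan(A[0])),"ctr",c,"zmax",np.percentile(T[m][:,2],98))
if __name__=="__main__":
    for f in ("top0","side0","wrist1"):
        for z in (112,120):
            print(f,z); rk(np.load(f+".npy"),zmin=z)
E
python3 rk.py
```

```text
top0 112
226 s [371.36 380.72] t [-386.37 -307.6 ] slope deg 0.0809143731930874 ctr [ 464.11 -215.42] zmax 129.30593324325133
213 s [437.14 446.19] t [-386.57 -305.88] slope deg -0.26031829231690135 ctr [ 526.36 -194.64] zmax 129.63924974553032
201 s [509.35 518.29] t [-387.7  -309.77] slope deg -0.4659808274263053 ctr [ 595.83 -174.97] zmax 129.35489159015117
top0 120
151 s [371.46 380.53] t [-375.54 -318.2 ] slope deg -0.6186506791605303 ctr [ 464.03 -215.32] zmax 129.71096712232952
144 s [437.14 445.78] t [-376.24 -317.7 ] slope deg -0.22823999232241096 ctr [ 526.39 -195.41] zmax 129.8370141934664
140 s [509.57 518.17] t [-377.9  -316.17] slope deg -0.33377486879015755 ctr [ 595.36 -173.34] zmax 130.0502759848262
side0 112
361 s [370.45 381.07] t [-385.01 -307.85] slope deg -0.7980346782643702 ctr [ 463.68 -214.98] zmax 129.75021105561547
345 s [436.67 448.03] t [-385.77 -307.59] slope deg -0.4252842436488753 ctr [ 527.15 -194.86] zmax 130.2778920840903
311 s [508.25 519.16] t [-385.07 -305.88] slope deg -0.1349504060301071 ctr [ 594.73 -171.9 ] zmax 129.7579803051731
side0 120
20
[... 380 characters left out ...]
.03] t [-385.67 -308.12] slope deg 0.09313407060103882 ctr [ 464.7  -215.14] zmax 128.83175054239717
1210 s [438.38 447.57] t [-385.41 -307.98] slope deg 0.6121746974451862 ctr [ 527.75 -194.68] zmax 128.65322548485523
1522 s [509.93 519.35] t [-384.86 -308.44] slope deg 0.6569983870873164 ctr [ 595.98 -172.73] zmax 128.54616000297622
wrist1 120
709 s [372.43 380.98] t [-375.94 -318.1 ] slope deg 0.25642134067820943 ctr [ 464.76 -215.25] zmax 128.96415082741285
794 s [438.53 447.56] t [-376.27 -317.9 ] slope deg 0.40790774976677835 ctr [ 527.94 -195.04] zmax 128.76278570913303
913 s [510.04 519.38] t [-375.82 -318.4 ] slope deg 0.4480805527752074 ctr [ 596.18 -173.15] zmax 128.79254813601935
```

step_arm(
  linear=[
    [0,0,30],
    [0,0,60],
    [0,0,80],
    [0,0,90],
    [0,0,96],
    [0,0,98],
    [0,0,98],
    [0,0,98],
  ],
  yaw=[0,0,0,0,0,0,0,0],
  gripper=[-0.2,-0.2,-0.2,-0.2,-0.2,-0.2,-0.2,-0.2],
)

```text
clock: 4.3
eef_pos: [464.6, -215.5, 142.8]
tool_rot: [3.14, -0.001, 0.311]
force: [0.2, -0.6, -0.6]
width: 34.1
```

```bash
python3 - <<'E'
from h import *
im=get("side"); c=im["frame"][200:360,240:420][...,::-1]
cv2.imwrite("pics/side2.png",cv2.resize(c,None,fx=4,fy=3.5,interpolation=cv2.INTER_CUBIC))
s=ctrl.read_state(); print(s["clock"],s["eef_pos"],s["tool_rot"],s["width"],s["force"])
E
```

```text
4.35 [ 464.62026349 -215.49249454  142.84209453] [ 3.14022553e+00 -1.65860820e-03  3.11018342e-01] 34.00787945952418 [-0.34355603  0.35092128  0.07443881]
```

View pics/side2.png

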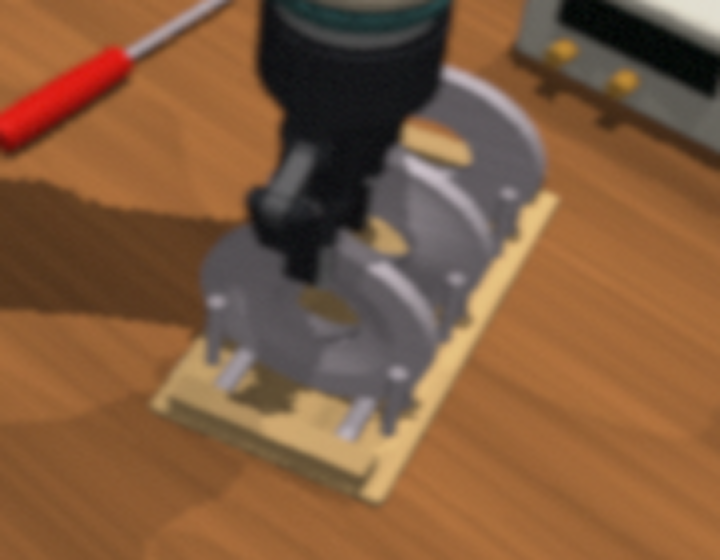

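Fingers straddle the near washer's rim at the top (around pixel 310,260 of the crop). Close.

step_arm(
  linear=[
    [0,0,0],
    [0,0,0],
    [0,0,0],
    [0,0,0],
    [0,0,0],
    [0,0,0],
  ],
  yaw=[0,0,0,0,0,0],
  gripper=[-1,-1,-1,-1,-1,-1],
)

```text
clock: 4.85
eef_pos: [464.4, -215.4, 142.6]
tool_rot: [3.141, -0.001, 0.311]
force: [-0.6, 0.1, 5.8]
width: 6.7
```

step_arm(
  linear=[
    [0,0,-10],
    [0,0,-30],
    [0,0,-60],
    [0,0,-90],
    [0,0,-110],
    [0,0,-118],
    [0,0,-118],
    [0,0,-118],
  ],
  yaw=[0,0,0,0,0,0,0,0],
  gripper=[-1,-1,-1,-1,-1,-1,-1,-1],
)

```text
clock: 5.52
eef_pos: [463.2, -214.6, 259.1]
tool_rot: [-3.14, 0.001, 0.311]
force: [-0.5, 0.6, -3.8]
width: 6.8
```

```bash
python3 - <<'E'
from h import *
im=get("side"); save(im,"side3")
im=get("wrist"); save(im,"wrist3"); W=cloud(im); np.save("wrist3.npy",W)
s=ctrl.read_state(); print(s["clock"],s["eef_pos"],s["tool_rot"],s["width"],s["force"])
E
```

```text
5.6167 [ 462.73766306 -214.44755872  258.17062499] [-3.13917153e+00  2.81600864e-03  3.11161497e-01] 6.700212619493107 [-0.71099306 -0.50163924 -5.18682062]
```

View pics/side3.png

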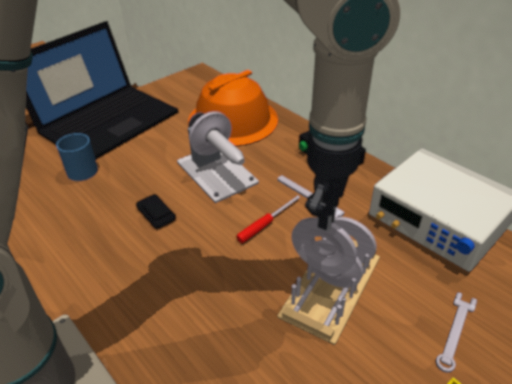

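View pics/wrist3.png

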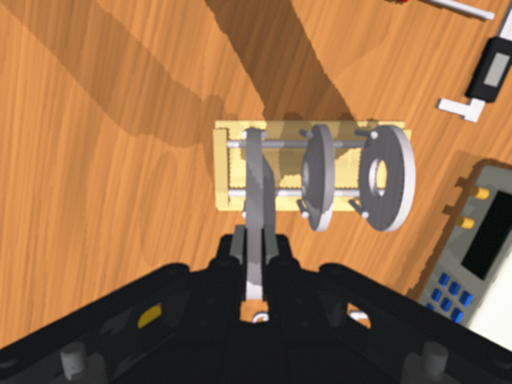

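```bash
cat > held.py <<'E'
from h import *
from scipy.optimize import least_squares
np.set_printoptions(precision=2,suppress=True)
def held(W,tcp,yaw,mask=None,dz=71.6):
    """coords in tool frame (ax along jaw axis world xy, lat, up rel. to expected centre)"""
    P=W.reshape(-1,3); P=P[~np.isnan(P[:,0])]
    d=np.array([np.cos(yaw),np.sin(yaw),0]); n=np.array([-d[1],d[0],0])
    Q=P-np.array([tcp[0],tcp[1],tcp[2]-dz])
    return np.c_[Q@d,Q@n,Q[:,2]]
E
python3 - <<'E'
from held import *
s=ctrl.read_state(); t=s["eef_pos"];
L=held(np.load("wrist3.npy"),t,s["tool_rot"][2])
m=(abs(L[:,0])<25)&(L[:,2]>-58)&(L[:,2]<62)&(abs(L[:,1])<62); L=L[m]; r=np.hypot(L[:,1],L[:,2])
rim=(r>54)&(r<61)
for z in range(-60,60,15):
    q=rim&(L[:,2]>=z)&(L[:,2]<z+15)
    if q.sum()>5: print(z,q.sum(),np.percentile(L[q,0],[2,50,98]),np.percentile(L[q,1],[2,98]),np.percentile(r[q],[2,98]))
E
```

```text
-15 7 [-4.83 -0.32  3.44] [57.72 57.76] [57.73 57.76]
0 72 [-4.58 -0.58  3.8 ] [55.48 57.77] [57.23 57.79]
15 215 [-4.27 -0.19  3.97] [48.22 55.54] [56.65 57.95]
30 550 [-4.47 -0.12  4.17] [-44.2   48.78] [56.32 58.19]
45 2134 [-11.95  -0.06  12.46] [-32.64  34.4 ] [55.19 59.56]
```

```bash
python3 - <<'E'
import json
c=json.load(open("cmd.json")); c[2]=c[2]-98+118; json.dump(c,open("cmd.json","w")); print(c)
E
python3 plan.py 470,-200,300,17.8 520,-50,300,50 565,89,300,82.5 565,89,188.5,82.5
```

```text
[463.89541372209794, -215.16272991218773, 259.813, 0.31100000000000017]
lin [10.5, -12.5, -40.0] yaw 0.0 dist rows 1.0 rot rows 0.0
lin [93.5, -127.5, 0.0] yaw -0.56 dist rows 3.8 rot rows 4.5
lin [135.5, -55.0, 0.0] yaw -0.57 dist rows 3.5 rot rows 4.6
lin [0.0, -0.5, 111.5] yaw 0.0 dist rows 2.7 rot rows 0.0
cmd [564.77  89.09 188.31   1.44] 82.56321827835164
```

step_arm(
  linear=[
    [3,-3,-15],
    [10.5,-12.5,-40],
    [10.5,-12.5,-40],
  ],
  yaw=[0,0,0],
  gripper=[-1,-1,-1],
)

```text
clock: 5.87
eef_pos: [472.4, -198.7, 301.5]
tool_rot: [3.141, -0.004, 0.313]
force: [1.7, -0.5, -3.8]
width: 6.8
```

step_arm(
  linear=[
    [10,-14,0],
    [28,-38,0],
    [47,-64,0],
    [66,-90,0],
    [83,-113,0],
    [93.5,-127.5,0],
    [93.5,-127.5,0],
  ],
  yaw=[-0.06,-0.17,-0.28,-0.39,-0.49,-0.56,-0.56],
  gripper=[-1,-1,-1,-1,-1,-1,-1],
)

```text
clock: 6.45
eef_pos: [520.5, -43.9, 297.5]
tool_rot: [-3.137, -0.002, 0.883]
force: [1.2, -0.3, -4.2]
width: 7.1
```

step_arm(
  linear=[
    [15,-6,0],
    [42,-17,0],
    [70,-28,0],
    [98,-40,0],
    [120,-49,0],
    [135.5,-55,0],
    [135.5,-55,0],
    [135.5,-55,0],
  ],
  yaw=[-0.06,-0.17,-0.28,-0.39,-0.49,-0.57,-0.57,-0.57],
  gripper=[-1,-1,-1,-1,-1,-1,-1,-1],
)

```text
clock: 7.12
eef_pos: [564.5, 89.5, 297.9]
tool_rot: [-3.139, 0.001, 1.443]
force: [0.1, -0.8, -4.1]
width: 6.7
```

step_arm(
  linear=[
    [0,0,20],
    [0,0,50],
    [0,0,80],
    [0,-0.5,100],
    [0,-0.5,111.5],
    [0,-0.5,111.5],
    [0,-0.5,111.5],
    [0,-0.5,111.5],
  ],
  yaw=[0,0,0,0,0,0,0,0],
  gripper=[-1,-1,-1,-1,-1,-1,-1,-1],
)

```text
clock: 7.78
eef_pos: [565.3, 88.2, 188.9]
tool_rot: [3.14, 0.0, 1.44]
force: [-0.5, 0.7, -3.5]
width: 6.8
```

```bash
python3 - <<'E'
from held import *
s=ctrl.read_state(); t=s["eef_pos"]; print(s["clock"],t,s["tool_rot"],s["width"],s["force"],s["qpos"])
for n in("wrist","side","top"):
    im=get(n); save(im,n+"4"); W=cloud(im); np.save(n+"4.npy",W)
    L=held(W,t,s["tool_rot"][2])
    m=(abs(L[:,0])<25)&(L[:,2]>-62)&(L[:,2]<62)&(abs(L[:,1])<65); L=L[m]; r=np.hypot(L[:,1],L[:,2])
    rim=(r>52)&(r<63)
    print(n)
    for z in range(-60,60,15):
        q=rim&(L[:,2]>=z)&(L[:,2]<z+15)
        if q.sum()>5: print(z,q.sum(),np.percentile(L[q,0],[2,50,98]),np.percentile(L[q,1],[2,98]),np.percentile(r[q],[2,98]))
E
```

```text
7.7833 [565.32  88.16 188.9 ] [3.14 0.   1.44] 6.788358979475499 [-0.5   0.73 -3.49] [-0.22  0.6   0.02  1.81 -0.02  0.73  1.25]
wrist
-15 11 [-5.23 -1.44  3.  ] [57.45 57.51] [57.47 57.51]
0 73 [-5.1  -0.76  3.56] [55.24 57.54] [56.8  57.57]
15 221 [-4.77 -0.7   3.42] [48.07 55.14] [56.32 57.73]
30 562 [-4.98 -0.66  3.65] [-44.3   48.14] [55.78 57.81]
45 2147 [-12.54  -0.14  12.  ] [-32.46  33.61] [54.06 59.75]
side
-60 41 [-5.42 -3.12 -1.28] [-28.07  31.24] [52.25 57.75]
-45 31 [-5.23 -3.05 -1.42] [-45.24  45.76] [52.17 56.99]
-30 28 [-5.73 -3.2   2.18] [-54.29  55.05] [52.06 57.83]
-15 32 [-6.02 -2.36  5.89] [-55.19  58.35] [52.1  58.43]
0 35 [-5.39 -2.36  6.27] [-56.36  58.81] [52.41 59.37]
15 48 [-5.34 -2.92  5.89] [-52.55  56.59] [52.28 61.12]
30 68 [-5.17 -1.87  5.19] [-46.21  51.43] [52.15 60.23]
45 118 [-14.38  -2.04   6.18] [-34.44  36.5 ] [52.68 60.78]
top
```

View pics/side4.png

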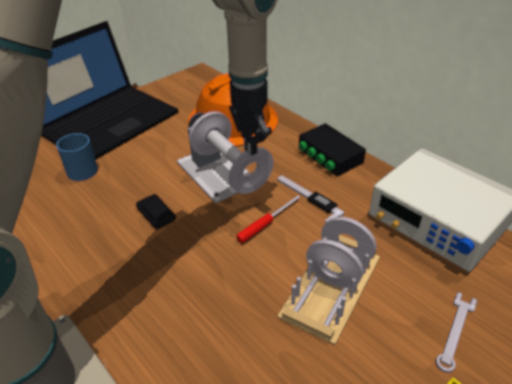

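View pics/wrist4.png

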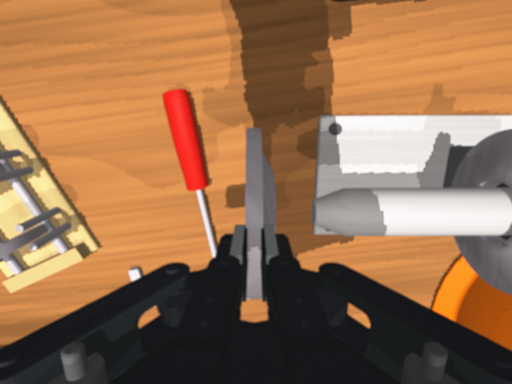

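View pics/top4.png

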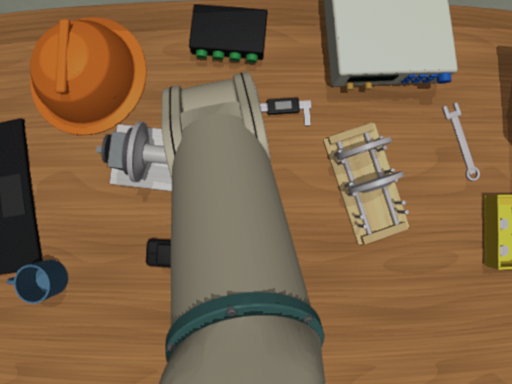

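```bash
python3 - <<'E'
from held import *
s=ctrl.read_state(); t=s["eef_pos"]
for n in("wrist","side"):
    L=held(np.load(n+"4.npy"),t,s["tool_rot"][2])
    Q=L[(L[:,0]>62)&(L[:,0]<145)&(abs(L[:,1])<25)&(L[:,2]<30)&(L[:,2]>-12)]
    def f(p): return np.hypot(Q[:,1]-p[0]-p[1]*(Q[:,0]-60),Q[:,2]-p[2]-p[3]*(Q[:,0]-60))-17
    for _ in range(4):
        r=least_squares(f,[0,0,0,0],loss="soft_l1"); e=f(r.x); Q=Q[abs(e)<3]
    T=L[(L[:,0]>20)&(L[:,0]<145)&(abs(L[:,1])<17)&(L[:,2]<22)&(L[:,2]>0)]
    print(n,len(Q),"lat,slope,up,slope",r.x,e.std(),"tip ax",np.percentile(T[:,0],[0,1,3]))
    F=L[(L[:,0]>100)&(L[:,0]<230)&(abs(L[:,1])<62)&(L[:,2]>30)&(L[:,2]<62)]
    if len(F)>20: print("fixed rim ax",len(F),np.percentile(F[:,0],[2,50,98]))
E
```

```text
wrist 5975 lat,slope,up,slope [-0.83  0.   -2.5  -0.  ] 0.5378007266526752 tip ax [40.34 41.57 44.94]
side 345 lat,slope,up,slope [ 0.07  0.01 -0.99 -0.  ] 1.1451519494154683 tip ax [49.38 52.28 53.82]
fixed rim ax 346 [169.96 178.57 187.29]
```

step_arm(
  linear=[
    [8,0.5,2],
    [20,0.5,2],
    [32,0.5,2],
    [44,0.5,2],
    [56,0.5,2],
    [66,0.5,2],
    [70,0.5,2],
    [70,0.5,2],
  ],
  yaw=[0,0,0,0,0,0,0,0],
  gripper=[-1,-1,-1,-1,-1,-1,-1,-1],
)

```text
clock: 8.6
eef_pos: [574.2, 160.6, 186.2]
tool_rot: [-3.141, -0.001, 1.444]
force: [0.2, 0.9, -5.2]
width: 6.8
```

```bash
python3 - <<'E'
from held import *
s=ctrl.read_state(); t=s["eef_pos"]; print(s["clock"],t,s["width"],s["force"],s["torque"])
im=get("wrist"); save(im,"wrist5"); W=cloud(im)
im=get("side"); save(im,"side5")
L=held(W,t,s["tool_rot"][2])
Q=L[(L[:,0]>20)&(L[:,0]<90)&(abs(L[:,1])<25)&(L[:,2]<30)&(L[:,2]>-12)]
def f(p): return np.hypot(Q[:,1]-p[0]-p[1]*(Q[:,0]-60),Q[:,2]-p[2]-p[3]*(Q[:,0]-60))-17
for _ in range(4):
    r=least_squares(f,[0,0,0,0],loss="soft_l1"); e=f(r.x); Q=Q[abs(e)<3]
print(len(Q),r.x)
F=L[(L[:,0]>60)&(L[:,0]<160)&(abs(L[:,1])<62)&(L[:,2]>40)&(L[:,2]<62)]
print("fixed rim ax",len(F),np.percentile(F[:,0],[2,50,98]))
E
```

```text
8.6 [574.21 160.62 186.16] 6.815754791437577 [ 0.25  0.87 -5.24] [0.01 0.03 0.03]
5174 [-1.5  -0.    0.76 -0.  ]
fixed rim ax 5628 [102.82 105.47 126.99]
```

View pics/wrist5.png

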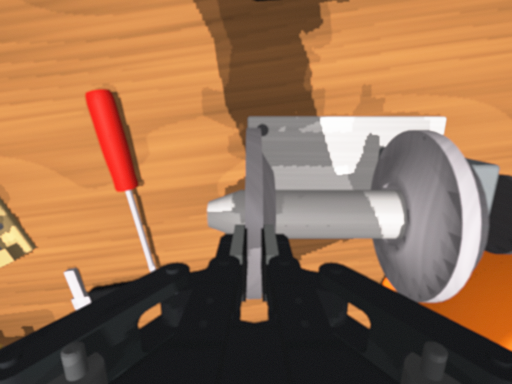

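View pics/side5.png

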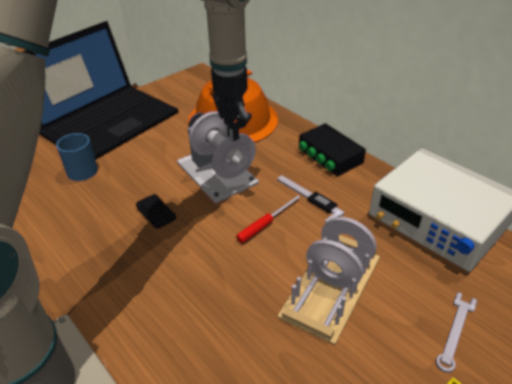

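step_arm(
  linear=[
    [8,1,0],
    [20,1,0],
    [32,1,0],
    [44,1,0],
    [51,1,0],
    [53,1,0],
    [53,1,0],
    [53,1,0],
  ],
  yaw=[0,0,0,0,0,0,0,0],
  gripper=[-1,-1,-1,-1,-1,-1,-1,-1],
)

```text
clock: 9.37
eef_pos: [582.0, 210.4, 186.1]
tool_rot: [-3.141, 0.001, 1.441]
force: [0.6, -0.6, -4.5]
width: 6.9
```

step_arm(
  linear=[
    [0,0,2],
    [0,0,4],
    [0,0,5],
    [0,0,5],
  ],
  yaw=[0,0,0,0],
  gripper=[-1,-1,-1,-1],
)

```text
clock: 9.7
eef_pos: [582.6, 209.7, 182.8]
tool_rot: [3.141, 0.0, 1.44]
force: [-1.8, -1.9, 6.5]
width: 6.9
```

```bash
python3 - <<'E'
from held import *
s=ctrl.read_state(); t=s["eef_pos"]; print(s["clock"],t,s["width"],s["force"],s["torque"])
im=get("wrist"); save(im,"wrist6"); W=cloud(im)
L=held(W,t,s["tool_rot"][2])
F=L[(L[:,0]>25)&(L[:,0]<100)&(abs(L[:,1])<62)&(L[:,2]>45)&(L[:,2]<66)]
print("fixed rim ax",len(F),np.percentile(F[:,0],[2,50,98]))
E
```

```text
9.7 [582.58 209.73 182.84] 6.881076218461209 [-1.79 -1.85  6.53] [-0.37  0.61  0.06]
fixed rim ax 4237 [53.97 59.08 77.17]
```

View pics/wrist6.png

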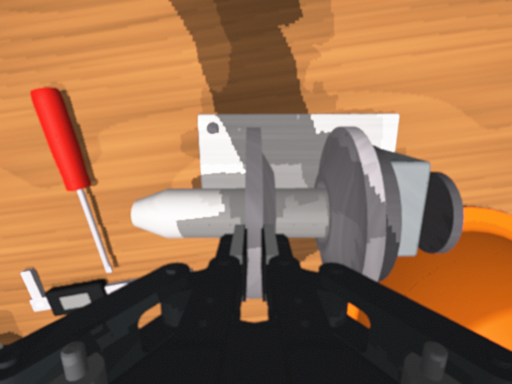

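step_arm(
  linear=[
    [0,0,-1],
    [0,0,-1],
    [0,0,-1],
    [0,0,-1],
  ],
  yaw=[0,0,0,0],
  gripper=[-0.6,-0.5,-0.5,-0.5],
)

```text
clock: 10.08
eef_pos: [582.5, 210.8, 182.5]
tool_rot: [3.141, -0.0, 1.441]
force: [-0.2, -0.6, -0.8]
width: 20.9
```

step_arm(
  linear=[
    [0,0,-10],
    [0,0,-30],
    [0,0,-60],
    [0,0,-90],
    [0,0,-110],
    [0,0,-118],
    [0,0,-118],
    [0,0,-118],
  ],
  yaw=[0,0,0,0,0,0,0,0],
  gripper=[-0.5,-0.5,-0.5,-0.4,-0.2,-0.2,-0.2,-0.2],
)

```text
clock: 10.75
eef_pos: [581.8, 210.8, 299.9]
tool_rot: [-3.141, 0.0, 1.441]
force: [0.1, 0.3, -0.2]
width: 33.9
```

```bash
python3 - <<'E'
from held import *
s=ctrl.read_state(); t=s["eef_pos"]; print(s["clock"],t,s["width"],s["force"],s["torque"])
for n in("wrist","side"):
    im=get(n); save(im,n+"7"); np.save(n+"7.npy",cloud(im))
E
```

```text
10.75 [581.8  210.76 299.91] 33.913510713734084 [ 0.07  0.27 -0.16] [-0.    0.05 -0.02]
```

View pics/wrist7.png

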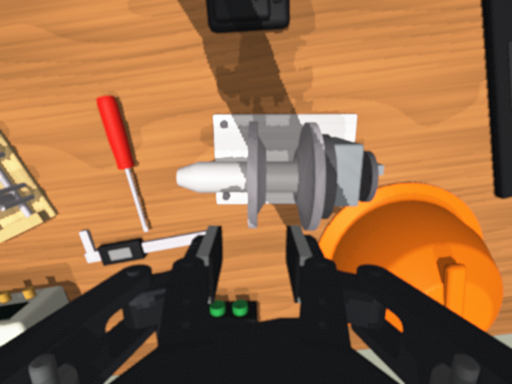

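View pics/side7.png

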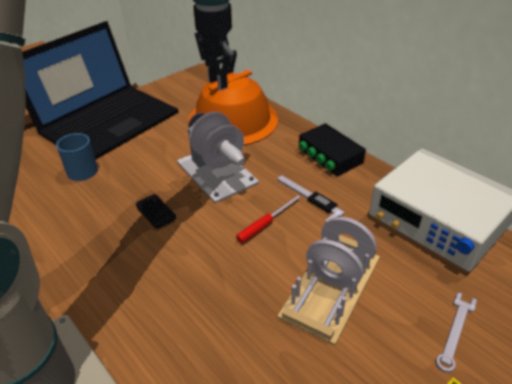

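```bash
cat > shift.py <<'E'
import sys,json,math
c=json.load(open("cmd.json"))
for a in sys.argv[1:]:
    x,y,z=map(float,a.split(",")); co,si=math.cos(c[3]),math.sin(c[3])
    c=[c[0]+co*x+si*y,c[1]+si*x-co*y,c[2]-z,c[3]]
json.dump(c,open("cmd.json","w")); print(c)
E
python3 shift.py 123,1.5,-112
python3 plan.py 560,-20,300,45 527.6,-195,240,17.9 527.6,-195,142,17.9
```

```text
[582.1734129625805, 210.85954323657188, 300.313, 1.4410000000000003]
lin [-232.0, 8.0, 0.5] yaw 0.66 dist rows 5.6 rot rows 5.3
lin [-146.0, 101.5, 60.0] yaw 0.47 dist rows 4.5 rot rows 3.8
lin [0.0, 0.0, 98.0] yaw -0.0 dist rows 2.4 rot rows 0.0
cmd [ 5.2784e+02 -1.9509e+02  1.4181e+02  3.1000e-01] 17.81898742856862
```

step_arm(
  linear=[
    [-30,1,0.5],
    [-70,2,0.5],
    [-110,4,0.5],
    [-150,5,0.5],
    [-190,7,0.5],
    [-220,8,0.5],
    [-232,8,0.5],
    [-232,8,0.5],
  ],
  yaw=[0.1,0.2,0.32,0.43,0.54,0.63,0.66,0.66],
  gripper=[-0.2,-0.2,-0.2,-0.2,-0.2,-0.2,-0.2,-0.2],
)

```text
clock: 11.52
eef_pos: [558.8, -24.5, 298.6]
tool_rot: [-3.141, 0.004, 0.774]
force: [0.8, -0.9, -0.6]
width: 34.3
```

step_arm(
  linear=[
    [-25,17,10],
    [-55,38,22],
    [-85,59,35],
    [-115,80,48],
    [-138,96,57],
    [-146,101.5,60],
    [-146,101.5,60],
    [-146,101.5,60],
  ],
  yaw=[0.1,0.2,0.3,0.4,0.47,0.47,0.47,0.47],
  gripper=[-0.2,-0.2,-0.2,-0.2,-0.2,-0.2,-0.2,-0.2],
)

```text
clock: 12.18
eef_pos: [528.5, -192.8, 239.1]
tool_rot: [-3.139, 0.0, 0.314]
force: [0.3, 1.1, -0.1]
width: 34.1
```

```bash
python3 - <<'E'
from rk import *
im=get("wrist"); save(im,"wrist8"); W=cloud(im)
s=ctrl.read_state(); print(s["clock"],s["eef_pos"],s["tool_rot"],s["width"])
rk(W,zmin=112); rk(W,zmin=120)
E
```

```text
12.2333 [ 528.92 -192.11  239.45] [-3.14 -0.    0.32] 34.111970638275544
905 s [438.7  447.37] t [-386.03 -308.09] slope deg 0.21573035154096176 ctr [ 527.92 -195.01] zmax 128.94120917007714
1221 s [510.17 519.1 ] t [-385.26 -308.08] slope deg 0.42883312427584247 ctr [ 595.97 -172.76] zmax 128.6772492363369
687 s [438.69 447.19] t [-376.64 -317.95] slope deg -0.14023556818638974 ctr [ 527.9  -195.27] zmax 129.01755526515782
808 s [510.19 519.1 ] t [-375.58 -318.65] slope deg 0.30391564668641724 ctr [ 596.12 -173.18] zmax 128.78035003357985
```

View pics/wrist8.png

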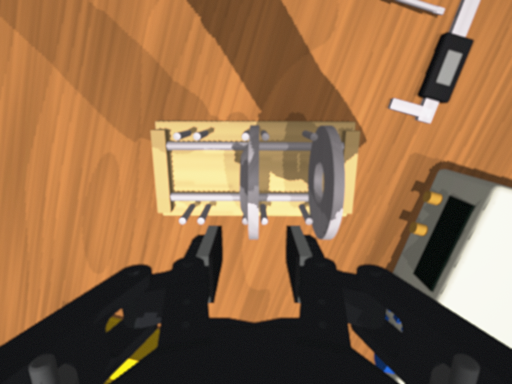

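Aligned with the middle washer (column ~253). Descend, grip, lift.

step_arm(
  linear=[
    [0,0,30],
    [0,0,60],
    [0,0,80],
    [0,0,90],
    [0,0,96],
    [0,0,98],
    [0,0,98],
    [0,0,98],
  ],
  yaw=[0,0,0,0,0,0,0,0],
  gripper=[-0.2,-0.2,-0.2,-0.2,-0.2,-0.2,-0.2,-0.2],
)

```text
clock: 12.9
eef_pos: [528.8, -195.1, 142.9]
tool_rot: [3.14, -0.002, 0.312]
force: [-0.5, 0.3, -1.1]
width: 33.8
```

step_arm(
  linear=[
    [0,0,0],
    [0,0,0],
    [0,0,0],
    [0,0,0],
    [0,0,0],
    [0,0,0],
  ],
  yaw=[0,0,0,0,0,0],
  gripper=[-1,-1,-1,-1,-1,-1],
)

```text
clock: 13.4
eef_pos: [528.5, -195.3, 142.8]
tool_rot: [3.141, -0.002, 0.311]
force: [-1.0, 0.5, 6.2]
width: 6.8
```

step_arm(
  linear=[
    [0,0,-10],
    [0,0,-30],
    [0,0,-60],
    [0,0,-90],
    [0,0,-120],
    [0,0,-145],
    [0,0,-158],
    [0,0,-158],
  ],
  yaw=[0,0,0,0,0,0,0,0],
  gripper=[-1,-1,-1,-1,-1,-1,-1,-1],
)

```text
clock: 14.07
eef_pos: [528.8, -195.8, 303.0]
tool_rot: [3.138, -0.004, 0.311]
force: [0.3, -0.5, -4.4]
width: 6.7
```

```bash
python3 shift.py 0,0,-158; python3 plan.py 545,-55,300,50 563.8,80.4,300,82.5 563.8,80.4,187,82.5
```

```text
[527.842189366598, -195.09323671622445, 299.813, 0.3110000000000003]
lin [59.0, -128.0, 0.0] yaw -0.56 dist rows 3.4 rot rows 4.5
lin [116.0, -73.0, 0.0] yaw -0.57 dist rows 3.3 rot rows 4.6
lin [0.0, 0.0, 113.0] yaw 0.0 dist rows 2.7 rot rows 0.0
cmd [563.71  80.57 186.81   1.44] 82.56321827835164
```

step_arm(
  linear=[
    [7,-14,0],
    [18,-38,0],
    [30,-64,0],
    [42,-90,0],
    [52,-113,0],
    [59,-128,0],
    [59,-128,0],
  ],
  yaw=[-0.06,-0.17,-0.28,-0.39,-0.49,-0.56,-0.56],
  gripper=[-1,-1,-1,-1,-1,-1,-1],
)

```text
clock: 14.65
eef_pos: [544.0, -48.6, 297.7]
tool_rot: [-3.136, -0.001, 0.882]
force: [0.0, 0.4, -3.8]
width: 6.6
```

step_arm(
  linear=[
    [12,-8,0],
    [35,-22,0],
    [59,-37,0],
    [83,-52,0],
    [103,-65,0],
    [116,-73,0],
    [116,-73,0],
    [116,-73,0],
  ],
  yaw=[-0.06,-0.17,-0.28,-0.39,-0.49,-0.57,-0.57,-0.57],
  gripper=[-1,-1,-1,-1,-1,-1,-1,-1],
)

```text
clock: 15.32
eef_pos: [562.9, 81.3, 298.6]
tool_rot: [-3.139, 0.001, 1.443]
force: [0.1, -0.5, -3.3]
width: 6.7
```

step_arm(
  linear=[
    [0,0,20],
    [0,0,50],
    [0,0,80],
    [0,0,102],
    [0,0,113],
    [0,0,113],
    [0,0,113],
    [0,0,113],
  ],
  yaw=[0,0,0,0,0,0,0,0],
  gripper=[-1,-1,-1,-1,-1,-1,-1,-1],
)

```text
clock: 15.98
eef_pos: [564.9, 80.2, 188.2]
tool_rot: [3.139, -0.0, 1.44]
force: [-0.5, 0.4, -3.7]
width: 6.7
```

```bash
python3 - <<'E'
from held import *
s=ctrl.read_state(); t=s["eef_pos"]; print(s["clock"],t,s["tool_rot"],s["width"],s["force"])
im=get("wrist"); save(im,"wrist9"); W=cloud(im)
L0=held(W,t,s["tool_rot"][2]); L=L0
m=(abs(L[:,0])<25)&(L[:,2]>-62)&(L[:,2]<62)&(abs(L[:,1])<65); L=L[m]; r=np.hypot(L[:,1],L[:,2])
rim=(r>52)&(r<63)
for z in range(-60,60,15):
    q=rim&(L[:,2]>=z)&(L[:,2]<z+15)
    if q.sum()>5: print(z,q.sum(),np.percentile(L[q,0],[2,50,98]),np.percentile(L[q,1],[2,98]),np.percentile(r[q],[2,98]))
L=L0
Q=L[(L[:,0]>70)&(L[:,0]<110)&(abs(L[:,1])<25)&(L[:,2]<30)&(L[:,2]>-12)]
def f(p): return np.hypot(Q[:,1]-p[0]-p[1]*(Q[:,0]-60),Q[:,2]-p[2]-p[3]*(Q[:,0]-60))-17
for _ in range(4):
    r=least_squares(f,[0,0,0,0],loss="soft_l1"); e=f(r.x); Q=Q[abs(e)<3]
print(len(Q),r.x)
T=L[(L[:,0]>20)&(L[:,0]<145)&(abs(L[:,1])<17)&(L[:,2]<22)&(L[:,2]>0)]
print("tip",np.percentile(T[:,0],[0,1,3]))
F=L[(L[:,0]>90)&(L[:,0]<230)&(abs(L[:,1])<62)&(L[:,2]>25)&(L[:,2]<62)]
print("washer1",len(F),np.percentile(F[:,0],[2,50,98]))
E
```

```text
15.9833 [564.9   80.19 188.17] [ 3.14 -0.    1.44] 6.678111366579292 [-0.54  0.45 -3.72]
0 73 [-4.14 -0.08  4.28] [55.74 57.63] [57.21 57.83]
15 225 [-4.2  -0.09  4.04] [48.53 55.33] [56.48 57.92]
30 580 [-4.45 -0.1   4.21] [-43.23  48.15] [55.88 57.87]
45 2111 [-12.78  -0.13  12.28] [-31.74  33.51] [54.15 59.51]
2919 [-0.35  0.   -1.37  0.  ]
tip [49.18 49.72 52.55]
washer1 6104 [124.58 125.94 133.71]
```

View pics/wrist9.png

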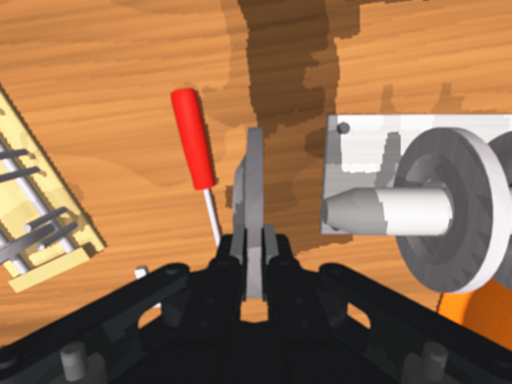

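step_arm(
  linear=[
    [8,0.5,1],
    [20,0.5,1],
    [32,0.5,1],
    [44,0.5,1],
    [56,0.5,1],
    [62,0.5,1],
    [62,0.5,1],
    [62,0.5,1],
  ],
  yaw=[0,0,0,0,0,0,0,0],
  gripper=[-1,-1,-1,-1,-1,-1,-1,-1],
)

```text
clock: 16.7
eef_pos: [572.0, 142.4, 185.6]
tool_rot: [-3.141, 0.001, 1.442]
force: [-0.4, -0.1, -3.7]
width: 6.7
```

step_arm(
  linear=[
    [6,0.5,0],
    [14,0.5,0],
    [22,0.5,0],
    [28,0.5,0],
    [30,0.5,0],
    [30,0.5,0],
    [30,0.5,0],
  ],
  yaw=[0,0,0,0,0,0,0],
  gripper=[-1,-1,-1,-1,-1,-1,-1],
)

```text
clock: 17.28
eef_pos: [576.5, 171.6, 185.7]
tool_rot: [-3.141, 0.0, 1.441]
force: [-1.3, -0.2, -4.3]
width: 6.9
```

step_arm(
  linear=[
    [0,0,2],
    [0,0,4],
    [0,0,4],
    [0,0,4],
  ],
  yaw=[0,0,0,0],
  gripper=[-1,-1,-1,-1],
)

```text
clock: 17.62
eef_pos: [577.0, 171.3, 183.0]
tool_rot: [3.141, -0.0, 1.44]
force: [-2.3, -0.1, 4.9]
width: 6.7
```

```bash
python3 - <<'E'
from held import *
s=ctrl.read_state(); t=s["eef_pos"]; print(s["clock"],t,s["width"],s["force"],s["torque"])
im=get("wrist"); save(im,"wrist10"); W=cloud(im)
L=held(W,t,s["tool_rot"][2])
F=L[(L[:,0]>20)&(L[:,0]<60)&(abs(L[:,1])<62)&(L[:,2]>35)&(L[:,2]<66)]
print("washer1 ax",len(F),np.percentile(F[:,0],[2,50,98]))
E
```

```text
17.6167 [576.98 171.33 183.02] 6.737099562885275 [-2.34 -0.09  4.88] [-0.08  0.47 -0.  ]
washer1 ax 2554 [32.94 36.   41.94]
```

View pics/wrist10.png

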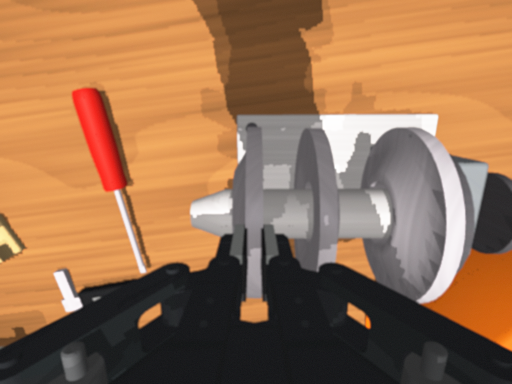

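step_arm(
  linear=[
    [0,0,-1],
    [0,0,-1],
    [0,0,-1],
    [0,0,-1],
  ],
  yaw=[0,0,0,0],
  gripper=[-0.6,-0.5,-0.5,-0.5],
)

```text
clock: 18.0
eef_pos: [576.8, 171.6, 182.8]
tool_rot: [3.141, -0.0, 1.441]
force: [-0.1, -0.6, -0.3]
width: 21.4
```

step_arm(
  linear=[
    [0,0,-10],
    [0,0,-30],
    [0,0,-60],
    [0,0,-80],
    [-15,0,-90],
    [-40,0,-90],
    [-45,0,-90],
    [-45,0,-90],
  ],
  yaw=[0,0,0,0,0.1,0.22,0.34,0.46],
  gripper=[-0.5,-0.5,-0.5,-0.4,-0.2,0,0.17,0.17],
)

```text
clock: 18.67
eef_pos: [571.0, 124.0, 274.2]
tool_rot: [3.14, 0.0, 0.971]
force: [-0.4, 1.3, 0.3]
width: 50.0
```

```bash
python3 - <<'E'
import json
c=json.load(open("cmd.json"));print(c)
E
python3 shift.py 92,1,5 0,0,-1 -45,0,-90
python3 - <<'E'
import json
c=json.load(open("cmd.json"));c[3]-=0.46;json.dump(c,open("cmd.json","w"))
from h import *
np.set_printoptions(precision=2,suppress=True)
s=ctrl.read_state(); print(s["clock"],s["eef_pos"],s["tool_rot"],s["qpos"],s["width"],s["force"])
im=get("side"); save(im,"side11"); W=cloud(im)
seat=np.array([589.1,272.6]);d=np.array([-.130,-.9915])
# refine arbor coords with measured: profile along s
P=W.reshape(-1,3);P=P[~np.isnan(P[:,0])]
S=(P[:,:2]-seat)@d; l=(P[:,:2]-seat)@np.array([-d[1],d[0]])
q=(S>-10)&(S<160)&(abs(l)<62)&(P[:,2]>148)&(P[:,2]<176)
print(np.histogram(S[q],bins=np.arange(-10,140,5)))
c0=P[q]
E
python3 plan.py 570.3,129,215,-7.5
```

```text
[563.7105819248525, 80.57442064318612, 186.813, 1.4410000000000003]
[570.7854829121393, 127.04963743687185, 272.813, 1.4410000000000003]
18.6667 [571.03 124.   274.15] [3.14 0.   0.97] [-0.39  0.52  0.19  1.69 -0.12  0.94  0.82] 49.9896772007 [-0.36  1.33  0.32]
(array([  1,  17,  78, 208,  34,   6,   1,   0,   0,   0,   0,   0,   1,
        18,  54, 173,   8,   0,   0,   0,   3,  40, 144,  94,   4,   0,
         0,   0,   0]), array([-10,  -5,   0,   5,  10,  15,  20,  25,  30,  35,  40,  45,  50,
        55,  60,  65,  70,  75,  80,  85,  90,  95, 100, 105, 110, 115,
       120, 125, 130, 135]))
lin [1.5, -1.5, 58.0] yaw 1.11 dist rows 1.4 rot rows 8.9
cmd [ 5.7037e+02  1.2913e+02  2.1481e+02 -1.3000e-01] -7.3911555571876075
```

View pics/side11.png

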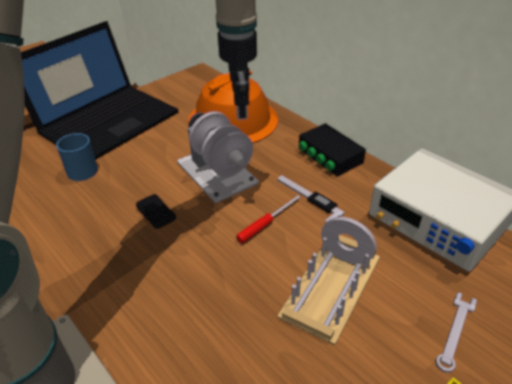

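step_arm(
  linear=[
    [1.5,-1.5,0],
    [1.5,-1.5,0],
    [1.5,-1.5,0],
    [1.5,-1.5,0],
    [1.5,-1.5,0],
    [1.5,-1.5,0],
    [1.5,-1.5,0],
    [1.5,-1.5,0],
  ],
  yaw=[0.12,0.24,0.36,0.48,0.6,0.72,0.84,0.96],
  gripper=[0.17,0.17,0.17,0.17,0.17,0.17,0.17,0.17],
)

```text
clock: 19.38
eef_pos: [570.4, 129.8, 273.2]
tool_rot: [-3.141, -0.0, 0.019]
force: [0.5, 0.6, -0.2]
width: 49.7
```

step_arm(
  linear=[
    [0,0,0],
    [0,0,20],
    [0,0,45],
    [0,0,58],
    [0,0,58],
    [0,0,58],
    [0,0,58],
  ],
  yaw=[0.1,0.15,0.15,0.15,0.15,0.15,0.15],
  gripper=[0.17,0.17,0.17,0.17,0.17,0.17,0.17],
)

```text
clock: 19.97
eef_pos: [571.1, 129.4, 215.9]
tool_rot: [-3.141, -0.002, -0.128]
force: [0.3, 0.8, 0.5]
width: 49.9
```

```bash
cat > arb.py <<'E'
from held import *
def arb(W,t,yaw):
    """ arbor axis (pointing to free end = tool y) relative to TCP: lateral offset along tool x; """
    P=W.reshape(-1,3);P=P[~np.isnan(P[:,0])]
    tx=np.array([np.cos(yaw),np.sin(yaw)]); ty=np.array([np.sin(yaw),-np.cos(yaw)])
    q=P[:,:2]-np.array(t[:2]); return np.c_[q@tx,q@ty,P[:,2]]
E
python3 - <<'E'
from arb import *
s=ctrl.read_state(); t=s["eef_pos"]; print(s["clock"],t,s["tool_rot"],s["qpos"],s["width"],s["force"])
for n in("wrist","side"):
    im=get(n); save(im,n+"12"); L=arb(cloud(im),t,s["tool_rot"][2])
    Q=L[(abs(L[:,0])<25)&(L[:,1]>-125)&(L[:,1]<0)&(L[:,2]>108)&(L[:,2]<140)]
    def f(p): return np.hypot(Q[:,0]-p[0]-p[1]*(Q[:,1]),Q[:,2]-p[2])-17
    for _ in range(4):
        r=least_squares(f,[0,0,115],loss="soft_l1"); e=f(r.x); Q=Q[abs(e)<2.5]
    print(n,len(Q),"lat,slope,z",r.x,e.std())
    q=(abs(L[:,0])<62)&(L[:,2]>145)&(L[:,2]<177)&(L[:,1]>-170)&(L[:,1]<20)
    h,b=np.histogram(L[q,1],bins=np.arange(-160,20,5)); print([(int(x),int(y)) for x,y in zip(b,h) if y>5])
E
```

```text
19.9667 [571.15 129.36 215.9 ] [-3.14 -0.   -0.13] [-0.56  0.62  0.46  1.76 -0.36  0.84 -0.06] 49.94248970264702 [0.3  0.82 0.51]
wrist 5197 lat,slope,z [  0.55   0.   115.36] 0.6485517369642532
[(-130, 235), (-95, 20), (-90, 259), (-85, 1317), (-80, 1272), (-50, 928), (-45, 1149), (-40, 335), (-35, 84)]
side 107 lat,slope,z [  9.4    0.3  118.68] 1.2395142205368825
[(-150, 13), (-145, 41), (-140, 144), (-135, 56), (-130, 19), (-90, 15), (-85, 34), (-80, 142), (-75, 8), (-50, 27), (-45, 102), (-40, 145), (-35, 19)]
```

View pics/wrist12.png

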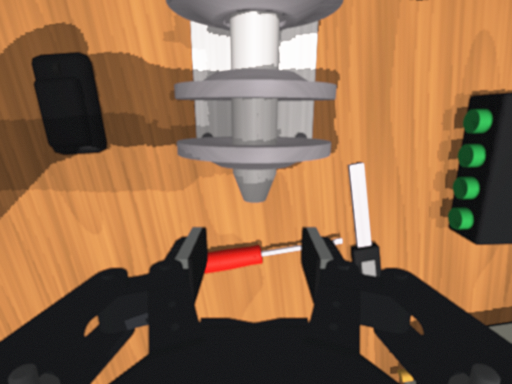

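View pics/side12.png

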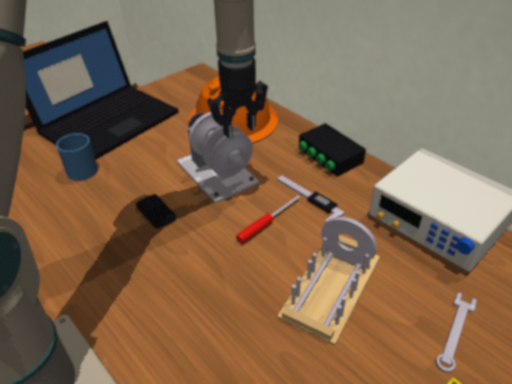

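step_arm(
  linear=[
    [0,0,20],
    [0,0,45],
    [0,0,65],
    [0,0,80],
    [0,0,87],
    [0,0,87],
    [0,0,87],
  ],
  yaw=[0,0,0,0,0,0,0],
  gripper=[0.17,0.17,0.17,0.17,0.17,0.17,0.17],
)

```text
clock: 20.65
eef_pos: [571.0, 129.1, 128.6]
tool_rot: [-3.141, -0.001, -0.129]
force: [0.1, -0.1, 0.0]
width: 49.9
```

```bash
cat > look.py <<'E'
from arb import *
import sys
tag=sys.argv[1]
s=ctrl.read_state(); t=s["eef_pos"]; print(s["clock"],t,s["tool_rot"],s["width"],s["force"])
for n in("wrist","side"):
    im=get(n); save(im,n+tag); 
    L=arb(cloud(im),t,s["tool_rot"][2])
    if n=="side":
        c=im["frame"][90:220,160:300][...,::-1]; cv2.imwrite(f"pics/sidec{tag}.png",cv2.resize(c,None,fx=4.5,fy=4.5,interpolation=cv2.INTER_CUBIC))
    q=(abs(L[:,0])<62)&(L[:,2]>145)&(L[:,2]<177)&(L[:,1]>-170)&(L[:,1]<20)
    h,b=np.histogram(L[q,1],bins=np.arange(-170,20,5)); print(n,[(int(x),int(y)) for x,y in zip(b,h) if y>5])
E
python3 look.py 13
```

```text
20.65 [571.   129.12 128.58] [-3.14 -0.   -0.13] 49.908723259466825 [ 0.09 -0.12  0.02]
wrist [(-95, 76), (-90, 74), (-85, 5496), (-80, 5854), (-50, 4681), (-45, 3948), (-40, 892), (-20, 972), (-15, 5540), (-10, 1972), (-5, 1165), (0, 1250), (5, 2515), (10, 493)]
side [(-150, 18), (-145, 64), (-140, 206), (-135, 75), (-130, 8), (-90, 12), (-85, 35), (-80, 47), (-45, 16), (-40, 10), (-15, 33), (-10, 54), (-5, 26), (0, 34), (5, 104), (10, 104)]
```

View pics/wrist13.png

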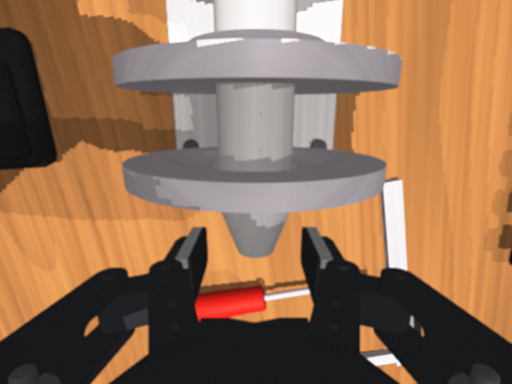

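View pics/sidec13.png

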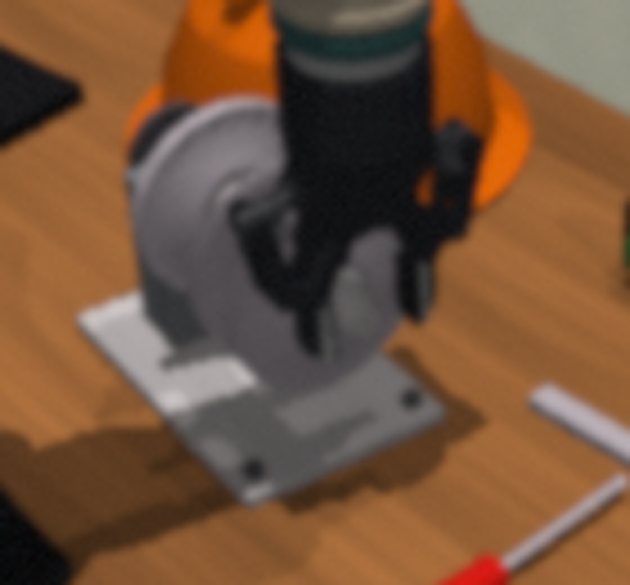

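step_arm(
  linear=[
    [0,-6,0],
    [0,-12,0],
    [0,-18,0],
    [0,-24,0],
    [0,-30,0],
    [0,-36,0],
    [0,-40,0],
    [0,-40,0],
  ],
  yaw=[0,0,0,0,0,0,0,0],
  gripper=[0.17,0.17,0.17,0.17,0.17,0.17,0.17,0.17],
)

```text
clock: 21.42
eef_pos: [575.8, 170.1, 127.8]
tool_rot: [-3.141, -0.001, -0.128]
force: [-0.0, -2.4, 0.9]
width: 50.1
```

```bash
python3 look.py 14
```

```text
21.4167 [575.8  170.12 127.81] [-3.14 -0.   -0.13] 50.09417799756136 [-0.05 -2.36  0.9 ]
wrist [(-100, 2960), (-95, 6086), (-90, 1478), (-55, 7), (-50, 1605), (-45, 6530), (-40, 3728), (-35, 196), (-30, 6574), (-25, 3286), (-20, 1273), (-15, 5657), (-10, 2075), (-5, 1147), (0, 1212), (5, 2583), (10, 508)]
side [(-110, 7), (-105, 34), (-100, 131), (-95, 49), (-40, 9), (-25, 18), (-20, 27), (-15, 38), (-10, 56), (-5, 24), (0, 27), (5, 101), (10, 114)]
```

View pics/wrist14.png

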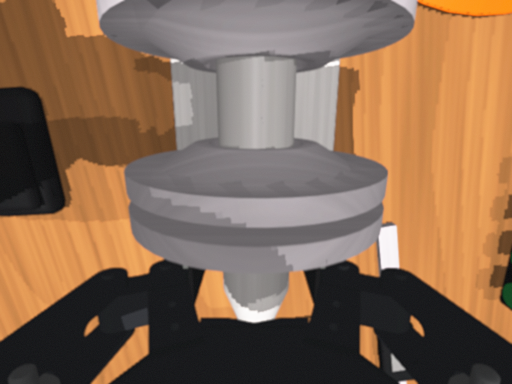

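View pics/sidec14.png

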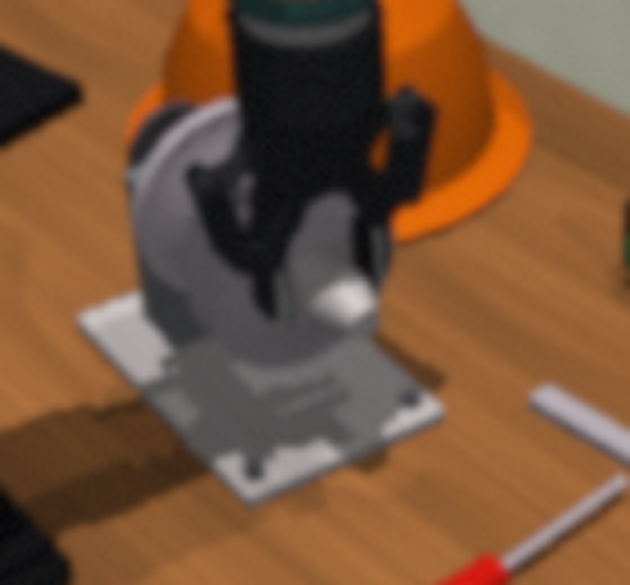

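step_arm(
  linear=[
    [0,-5,0],
    [0,-10,0],
    [0,-15,0],
    [0,-20,0],
    [0,-25,0],
    [0,-30,0],
    [0,-32,0],
    [0,-32,0],
  ],
  yaw=[0,0,0,0,0,0,0,0],
  gripper=[0.17,0.17,0.17,0.17,0.17,0.17,0.17,0.17],
)

```text
clock: 22.18
eef_pos: [579.5, 200.8, 127.5]
tool_rot: [3.141, 0.0, -0.129]
force: [-0.3, -2.8, -0.2]
width: 49.8
```

```bash
python3 look.py 15
```

```text
22.1833 [579.52 200.81 127.51] [ 3.14  0.   -0.13] 49.778654802452834 [-0.33 -2.82 -0.16]
wrist [(-90, 1833), (-85, 4128), (-80, 3948), (-75, 4341), (-70, 5798), (-65, 2392), (-60, 870), (-45, 967), (-40, 6673), (-35, 3626), (-30, 3578), (-25, 3313), (-20, 1477), (-15, 5724), (-10, 2119), (-5, 1134), (0, 1213), (5, 2595), (10, 514)]
side [(-75, 18), (-70, 14), (-65, 14), (-25, 23), (-20, 26), (-15, 36), (-10, 53), (-5, 23), (0, 40), (5, 92), (10, 113)]
```

View pics/wrist15.png

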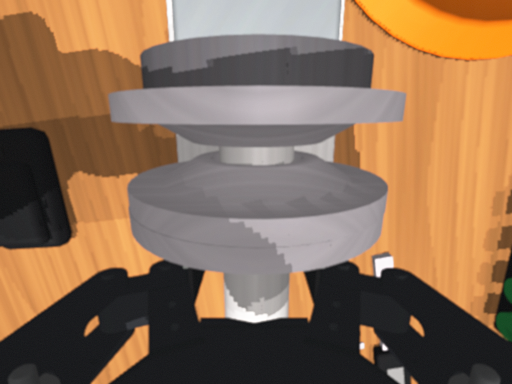

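step_arm(
  linear=[
    [0,-2,0],
    [0,-4,0],
    [0,-6,0],
    [0,-6,0],
  ],
  yaw=[0,0,0,0],
  gripper=[0.17,0.17,0.17,0.17],
)

```text
clock: 22.62
eef_pos: [580.3, 207.1, 127.6]
tool_rot: [-3.141, 0.0, -0.129]
force: [-0.1, -2.6, -1.2]
width: 50.3
```

step_arm(
  linear=[
    [0,-1,0],
    [0,-2,0],
    [0,-2,0],
  ],
  yaw=[0,0,0],
  gripper=[0.17,0.17,0.17],
)

```text
clock: 22.87
eef_pos: [580.5, 208.8, 127.7]
tool_rot: [-3.141, 0.0, -0.129]
force: [-0.9, -2.5, -2.0]
width: 49.8
```

```bash
python3 look.py 16
```

```text
22.8667 [580.53 208.84 127.67] [-3.14  0.   -0.13] 49.78546859213439 [-0.9  -2.52 -2.05]
wrist [(-80, 3120), (-75, 3739), (-70, 3954), (-65, 5518), (-60, 3916), (-55, 779), (-50, 259), (-45, 981), (-40, 6683), (-35, 3606), (-30, 3574), (-25, 3294), (-20, 1396), (-15, 5688), (-10, 2098), (-5, 1134), (0, 1227), (5, 2570), (10, 517)]
side [(-65, 7), (-60, 17), (-25, 21), (-20, 32), (-15, 29), (-10, 54), (-5, 25), (0, 24), (5, 90), (10, 127)]
```

View pics/wrist16.png

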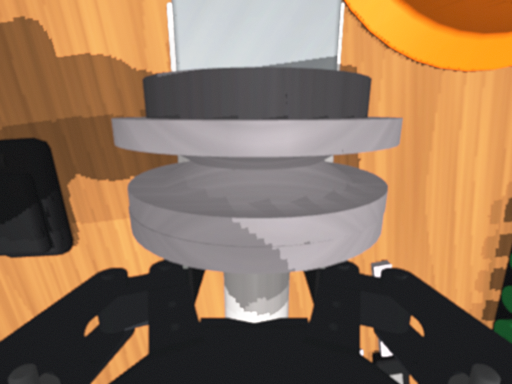

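step_arm(
  linear=[
    [0,-1,0],
    [0,-1,0],
    [0,-2,0],
    [0,-2,0],
  ],
  yaw=[0,0,0,0],
  gripper=[0.17,0.17,0.17,0.17],
)

```text
clock: 23.3
eef_pos: [580.6, 209.2, 127.8]
tool_rot: [3.14, 0.001, -0.129]
force: [-1.0, -5.7, -0.8]
width: 50.0
```

step_arm(
  linear=[
    [0,-0.5,0],
    [0,-1,0],
    [0,-1,0],
  ],
  yaw=[0,0,0],
  gripper=[0.17,0.17,0.17],
)

```text
clock: 23.55
eef_pos: [580.6, 209.2, 127.8]
tool_rot: [3.139, 0.001, -0.13]
force: [-2.0, -7.3, 0.8]
width: 49.9
```

step_arm(
  linear=[
    [0,-0.5,0],
    [0,-1,0],
    [0,-1,0],
  ],
  yaw=[0,0,0],
  gripper=[0.17,0.17,0.17],
)

```text
clock: 23.8
eef_pos: [580.6, 209.2, 127.9]
tool_rot: [3.137, 0.001, -0.13]
force: [-2.6, -9.2, 1.5]
width: 50.2
```

```bash
python3 look.py 17
```

```text
23.8 [580.64 209.23 127.86] [ 3.14  0.   -0.13] 50.156386455352276 [-2.61 -9.23  1.51]
wrist [(-80, 2811), (-75, 3747), (-70, 3563), (-65, 5883), (-60, 4347), (-55, 583), (-50, 329), (-45, 970), (-40, 6682), (-35, 3613), (-30, 3561), (-25, 3302), (-20, 1292), (-15, 5718), (-10, 2014), (-5, 1159), (0, 1195), (5, 2564), (10, 484)]
side [(-65, 8), (-60, 18), (-25, 24), (-20, 29), (-15, 27), (-10, 51), (-5, 26), (0, 34), (5, 101), (10, 106)]
```

View pics/wrist17.png

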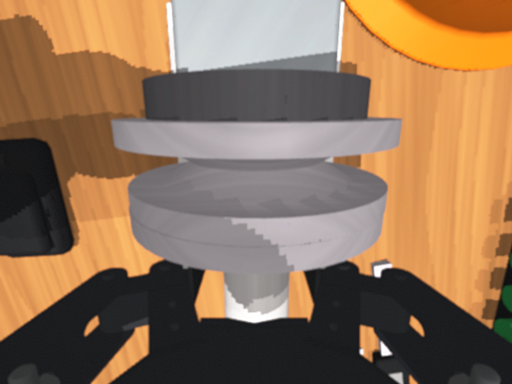

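step_arm(
  linear=[
    [0,2,0],
    [0,5,0],
    [0,10,0],
    [0,20,0],
    [0,35,0],
    [0,50,0],
    [0,50,0],
  ],
  yaw=[0,0,0,0,0,0,0],
  gripper=[0.17,0.17,0.17,0.17,0.17,0.17,0.17],
)

```text
clock: 24.48
eef_pos: [574.6, 157.3, 128.2]
tool_rot: [3.139, -0.0, -0.135]
force: [0.8, -1.0, 0.4]
width: 49.9
```

step_arm(
  linear=[
    [0,0,-25],
    [0,0,-60],
    [0,0,-95],
    [0,10,-125],
    [0,20,-130],
    [0,20,-130],
    [0,20,-130],
  ],
  yaw=[0,0,0,0,0,0,0],
  gripper=[0.17,0.17,0.17,0.17,0.17,0.17,0.17],
)

```text
clock: 25.07
eef_pos: [571.8, 142.4, 257.6]
tool_rot: [-3.141, 0.0, -0.131]
force: [-0.3, 1.0, -0.7]
width: 49.9
```

```bash
python3 look.py 18; python3 - <<'E'
from h import *
for n in("wrist","side"):
    im=get(n);W=cloud(im); P=W.reshape(-1,3);P=P[~np.isnan(P[:,0])]
    seat=np.array([589.1,272.6]);d=np.array([-.130,-.9915]); l=np.array([-d[1],d[0]])
    S=(P[:,:2]-seat)@d; L=(P[:,:2]-seat)@l; r=np.hypot(L,P[:,2]-110)
    for nm,zz in (("top",(150,172)),("mid",(100,130)),("low",(50,80))):
        q=(r>55)&(r<60)&(S>15)&(S<70)&(P[:,2]>zz[0])&(P[:,2]<zz[1])
        if q.sum()>8: print(n,nm,q.sum(),np.percentile(S[q],[2,50,98]),P[q,2].max(),np.percentile(L[q],[2,98]))
    q=(r>22)&(r<28)&(S>40)&(S<75); 
    for a in(1,-1):
        k=q&(a*(P[:,2]-110)>10)
        if k.sum()>8: print(n,"dome end",a,k.sum(),np.percentile(S[k],[10,50,90]))
    k=(S>-5)&(S<15)&(P[:,2]>158)&(abs(L)<50)&(P[:,2]<176); print(n,"fixed",np.percentile(S[k],[2,50,98]))
E
```

```text
25.0667 [571.82 142.42 257.58] [-3.14  0.   -0.13] 49.9122940604703 [-0.26  0.96 -0.75]
wrist [(-145, 130), (-140, 554), (-135, 449), (-130, 1195), (-125, 1878), (-120, 557), (-115, 46), (-110, 60), (-105, 870), (-100, 954), (-95, 950), (-90, 950), (-85, 184)]
side [(-135, 31), (-130, 94), (-125, 125), (-110, 11), (-105, 39), (-100, 43), (-95, 61), (-90, 201), (-85, 32)]
wrist top 3140 [27.18400216 35.48342254 44.06026399] 169.94671713336442 [-38.68966497  41.26238364]
wrist mid 47 [27.33442936 43.41909001 44.132865  ] 129.8708100319735 [-55.80207128  58.21550665]
wrist dome end 1 421 [54.4705073  63.05770261 72.63472429]
wrist fixed [-0.77471585  5.23001814  8.83236535]
side top 132 [24.96529118 38.35324682 45.0443929 ] 169.73564571770942 [-41.6421856   39.95239849]
side mid 52 [27.23228541 40.34708622 45.59745588] 128.80631702315634 [-58.94073306  57.0001094 ]
side low 12 [38.34499403 41.51922423 44.0972226 ] 76.0348081417552 [-43.72083381  17.05639409]
side dome end 1 99 [50.0262621  57.02329363 71.36117579]
side dome end -1 21 [49.18442693 51.7688076  52.88598417]
side fixed [-2.20600186  5.63349571  9.67436849]
```

View pics/wrist18.png

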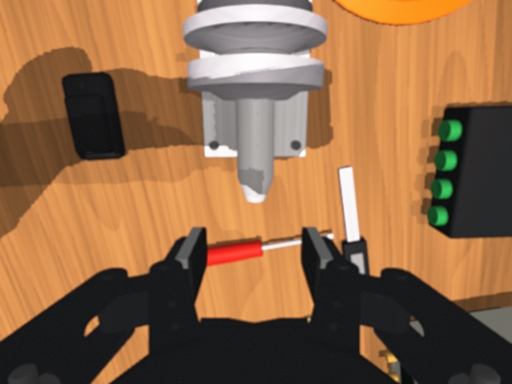

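View pics/sidec18.png

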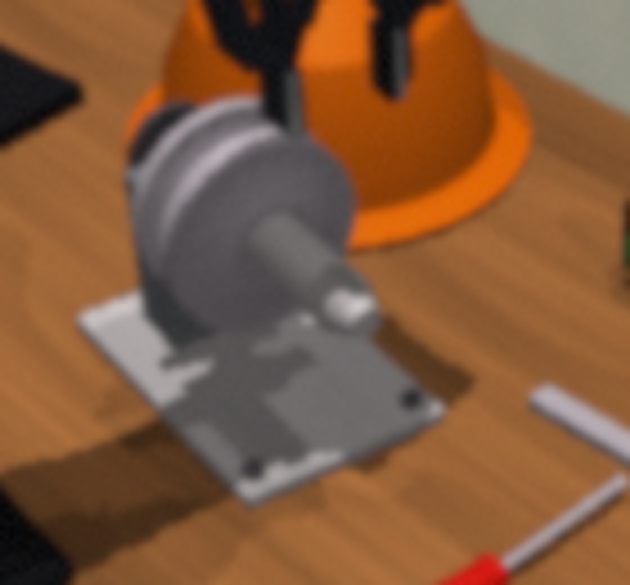

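```bash
python3 - <<'E'
from h import *
for nm in ["mouse","screwdriver","caliper","spacer"]:
    im=get("side"); W=cloud(im); r=cams.regions_of("side",nm)
    if r: P=W[r[0]["pixels"]]; print(nm,r[0]["pixel"],np.nanmedian(P,0).round(1))
print(ctrl.finish_job())
E
```

```text
mouse [155.1, 211.2] [376.3 209.5  27.7]
screwdriver [255.2, 224.7] [517.9  21.3  22.6]
caliper [316.1, 198.6] [692.1  -3.1  11.8]
spacer [355.2, 232.6] [ 593.5 -175.9   80.3]
the job is handed in; nothing more can be done
None
```

The pack is assembled and the job handed in at about 25 s. The near rack washer went on first, dome towards the collar. The middle one followed with its dome outwards, hollow to hollow with the first.

I pushed the pack home with the open fingers straddling the arbor. It stopped moving, and the force rose to about 9 N. I then backed the gripper off and lifted it clear.

**Pack check:** after release, the wrist camera put the two added rims from about 27.2 to 44.1 mm along the arbor. The ideal is 27 to 45 mm. Nothing showed that the pack was still loose. The dome-end depth readings were too mixed with the arbor to be a useful check.

**Bystanders:** the mouse, screwdriver and caliper were within 5 mm of their first positions, which I put down to image noise. The spacer is still in its slot; its reading moved more because more of it shows now that the neighbouring washers are gone.

**Forces:** the highest wrist force I read at the end of a move was about 10 N, and no check failed.

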